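# Stack the printed boards and index the drying turntable

### The arm

A 6-joint arm with a two-finger parallel gripper is mounted at the origin on the work surface. World frame = base frame: x ahead of the robot, y to its left, z up, the work surface at z = 0. Lengths are in m, angles in rad, forces in N, time in s.
With the tool pointing down it reaches from about 0.375 to 0.9 m from the base axis. Payload 3.1 kg.
Tool frame: the origin (TCP) lies between the finger pads; the fingertips stand 11 mm ahead of it and the grasp point (between the pads) lies 8 mm behind it; z points along the fingers, y is the line along which they close (so a half turn about z gives the same grasp; the last joint's range is limited). The gripper opens to 87 mm and grips with 3 to 60 N. Pads are 19 mm wide; open, the fingers measure 117 mm over their backs; the gripper's body (75 mm by 190 mm) begins 51 mm behind the grasp point.
Start: joints at [-1.474, 0.527, 1.433, -0, 1.181, -0.178], TCP at [0.17, -0.602, 0.234] pointing down, gripper open.
Joint ranges: [-3.08, 3.08], [-0.75, 2.2], [0.22, 2.44], [-1.43, 4.57], [0, 2.65], [-2.85, 2.85]. Speed limits (rad/s): [2.79, 2.79, 3.14, 3.14, 3.14, 3.14].

### API

Orientations are given as a unit quaternion [x, y, z, w].
In Python, from rig import robot gives the robot as it stands.
- The arm moves only by the tool move_arm, never from a script. Its argument "moves" is text: rows parted by semicolons, each of 7 numbers parted by spaces: the shift along the tool's x, y, z in units of 100 mm (1.0 is 100 mm), then the turn, a rotation vector about the tool's x, y, z in units of 90 degrees (1.0 is 90 degrees), then the opening, from 0 (shut) to 1 (fully open). A call has 1 to 12 rows; each row is the pose to reach, as a shift and turn from the pose commanded when the call began, along the tool's axes at that moment; what a row does not reach only later rows make up. A row lasts 1/10 s, in which the tool goes at most 50 mm and 8.59 degrees, less where a joint would pass 70% of its speed; a pose out of reach is approached as far as the arm can. A call with a number of a shift or a turn outside -1 to 1 is refused whole. A call with a gripper value outside its range is refused whole. The fingers move at their own pace and stop on an object; "squeeze" is the grip in N (left out, the last holds). Time passes only in rows, so rows that repeat a pose let the fingers close. It gives the time, the measured TCP pose, the force, the opening and the grip force at its end, in the units of the state.
- robot.get_obs(): the state, without advancing time (a new reading comes with each control period).
- robot.camera(name): name is "side" or "top" or "wrist"; returns a dict with "image" (384x512x3 uint8, red, green, blue), "intrinsics" (3x3 intrinsics, pixels), "extrinsics" (4x4, takes a point from world to camera coordinates). Camera axes: x right, y up, looking along -z (the intrinsics and any distortion apply to the point x, -y, -z); pixel columns grow to the right and rows downward; lengths in m; the calibration is good to about 2 mm. A picture is of the moment at which its call begins. There is no depth.
- robot.hand_in(): hands the job in; it is judged then, once.
The state is a dict: "time": time; "q": joint angles; "joint_velocities": joint speeds; "joint_torque": joint torques, N m; "position": TCP position; "tool_rot": TCP orientation; "ft_force": force on the tool from outside, world axes, zero at the start; "moment": the same for the moment, N m; "grip_width": finger opening in m; "grip_force": force on a finger pad.
Only numpy, scipy, OpenCV 4.12 (cv2) and the standard library are available. Lean on these libraries where they do the work, as an engineer would, in place of code of your own. Each camera call takes 0.05 s, during which the arm holds its last target. There are 200 camera calls.

### The job

Pile all the printed boards that lie on the table, print up, squarely on the turntable's blue pad, edges flush all round, and lay the steel weight squarely on top, while the spring pin still locks the turntable in its loading position. Then draw the pin by its red wing and park it in its side notch, swing the turntable anticlockwise by its black knob to the next hole, 60 degrees on, and free the pin so that it drops fully home in that hole. The pile must stay square to the pad, and the other things on the table are to be left alone.

Things in the scene. Friction and masses are not known exactly. Their poses are not given: they have to be found in the camera images.
- board1: Printed wooden board, 100 (its x) x 64 (its y) x 12 mm, about 60 g, orange disc between lime bars on its upper face; lies flat on the table at the start. Origin: centre of its underside, z up out of the print. None when this board is absent.
- board2: Printed wooden board, 100 (its x) x 64 (its y) x 12 mm, about 60 g, lime disc between orange bars on its upper face; lies flat on the table at the start. Origin: centre of its underside, z up out of the print. None when this board is absent.
- board3: Printed wooden board, 100 (its x) x 64 (its y) x 12 mm, about 60 g, orange disc between lime bars on its upper face; lies flat on the table at the start. Origin: centre of its underside, z up out of the print. None when this board is absent.
- board4: Printed wooden board, 100 (its x) x 64 (its y) x 12 mm, about 60 g, lime disc between orange bars on its upper face; lies flat on the table at the start. Origin: centre of its underside, z up out of the print. None when this board is absent.
- weight: Flat steel press weight with the same outline as a board, 100 (its x) x 64 (its y) x 12 mm, about 300 g, with a black block handle in the middle of its top: 36 mm along its x, 20 mm along its y, 34 mm tall, so from 12 to 46 mm above the underside. Origin: centre of its underside, z up. Lies flat on the table among the boards at the start.
- platen (a point): Centre of the top of the thin blue pad (100 mm along this frame's x, 64 mm along its y, just a board's size, standing 2 mm proud) fixed off-centre on the top of the aluminium turntable; its top is 39 mm above the work table. The frame turns with the turntable; the boards' long sides go along x, short sides along y, z up. The turntable's axis is at (0, +60 mm) in this frame. Boards are held by friction alone.
- axis (a point): Where the turntable's vertical axis meets the top of its disc (280 mm across, 37 mm above the table). Does not turn with it.
- handle (a point): Middle of the black knob by which the turntable is swung: upright cylinder, 26 mm across, from 75 to 110 mm above the table, on a 16 mm steel post, 115 mm from the turntable's axis; this point is 95 mm above the table. The gripper may hold it without turning along.
- wheel (a joint): Angle of the turntable, rad, anticlockwise from above; 0 = loading position, pinned in the first hole at the start; the next hole is at 1.047 (60 degrees). Range -0.15 to 1.35. Turns stiffly (about 0.12 N m of friction) and stays where it is left. Pinned, it has about 0.01 rad of play.
- plunger (a joint): Lift of the spring index pin, m: 0 = home in a hole, 0.009 = tip rides on the brass rail between holes, 0.014 = parked, cross-bar in the side notch; range 0 to 0.024. Spring force down: 7 N at 0, 11 N at the top. The 12 mm pin has a round tip, the holes are 14.4 mm long: let down within about 3 mm (0.025 rad) it finds its hole.
- wing (a joint): Twist of the pin's red wing, rad, anticlockwise from above: 0 = cross-bar in the deep slot between the steel posts, pin can go home; 1.047 = over the shallow side notch. Stops at -0.05 and 1.10. Twists only with the pin lifted over 0.018 (0.022 is good); let down at 1.047 it rests in the notch and stays up. To free it, lift so far again, twist to 0, let down.
- wing_grip (a point): Grip point of the red wing atop the index pin: upright flat bar 50 mm long (this frame's x), 10 mm thick (y), from 18 mm below to 14 mm above this point; 124 mm above the table with the pin home; rises and turns with the pin. The steel posts below reach 98 mm. The pin stands in a fixed blue bracket, 125 mm from the turntable's axis.
- ink_tub: Bystander: green open tub, 76 mm across, 55 mm high, standing among the boards. Origin: centre of its underside.
- tape_roll: Bystander: roll of tape lying flat, 100 mm across, 45 mm high. Origin: centre of its underside.
- squeegee: Bystander: wooden squeegee, 180 mm long (its y), 45 mm high. Origin: centre of its underside.
- ink_jar: Bystander: orange jar, 72 mm across, 85 mm high. Origin: centre of its underside.

How it is judged:
By the outcome, as a careful person would: the job done as asked, in the order asked, and still so for the second after the job is handed in, with the robot touching nothing.
Of board1, board2, board3, board4 only 2 to 4 are there at a start; the rules pass over those that are not, and their reading is None.
At some moment in a run one of weight may be knocked a few centimetres aside while the robot is not near it.
Once in a run the grip may slacken for a moment while it holds something.
It also fails if it takes over 210 s, if anything falls off the work surface, if the arm or the gripper's body presses on something with over 40 N, if the wrist force passes 120 N, or if a joint passes its speed limit or range.

## Working session

There is one attempt and no reset: what is moved stays moved. The work goes in short steps, Python scripts to look and compute and a tool call to move; the robot and the scene stay as the last step left them, time stands still between calls to the robot, and variables do not carry over. Pictures are saved under pics/ and viewed, at most 14 in all, crops included, and the job is handed in when it is done.

Besides the shell and the picture viewer there is one more tool, called after "Request:" as name(argument=value, ...) on one line, values as JSON. move_arm: Moves the arm, as the interface text tells. Shifts and turns lie within -1 to 1; 1 stands for 100 mm of shift or 90 degrees of turn. Its arguments: {"type":"object","properties":{"moves":{"type":"string"},"squeeze":{"type":"number"}},"required":["moves"]}

```bash
ls; mkdir -p pics
python3 - <<'E'
from rig import robot
import cv2
for n in("top","side"):
    c=robot.camera(n);cv2.imwrite(f"pics/{n}0.png",cv2.resize(c["image"][:,:,::-1],(800,600),interpolation=cv2.INTER_CUBIC))
    print(n,c["intrinsics"],c["extrinsics"].round(4).tolist())
print(robot.get_obs())
E
```

```text
pics
top [[425.56238467   0.         255.13193088]
 [  0.         425.56238467 193.99053966]
 [  0.           0.           1.        ]] [[-0.0013, -0.9998, 0.019, 0.0054], [0.9966, 0.0003, 0.0829, -0.562], [-0.0829, 0.019, 0.9964, -1.1243], [0.0, 0.0, 0.0, 1.0]]
side [[373.82814195   0.         256.78837688]
 [  0.         373.82814195 196.37756329]
 [  0.           0.           1.        ]] [[0.9857, -0.168, -0.0113, -0.5235], [0.1285, 0.7077, 0.6947, -0.1499], [-0.1087, -0.6862, 0.7192, -0.9851], [0.0, 0.0, 0.0, 1.0]]
{'time': 0.1, 'q': array([-1.47451521e+00,  5.28351946e-01,  1.43371994e+00,  1.02876198e-05,
        1.18144948e+00, -1.78467505e-01]), 'joint_velocities': array([-0.00117296, -0.000658  , -0.00098885, -0.00100521,  0.00171325,
        0.00119549]), 'joint_torque': array([-1.74687893e-04, -4.40984917e+01, -1.77150464e+01,  6.35502138e-02,
        5.33925032e-02, -3.89356865e-05]), 'position': array([ 0.16955552, -0.60091504,  0.2326998 ]), 'tool_rot': array([ 9.90578786e-01,  1.36940637e-01,  4.43702582e-05, -9.63346773e-04]), 'ft_force': array([0.47880602, 0.7495185 , 0.08804511]), 'moment': array([ 0.02731569, -0.01244095,  0.06471886]), 'grip_force': 0.0, 'grip_width': 0.08692855521874095}
```

View pics/top0.png

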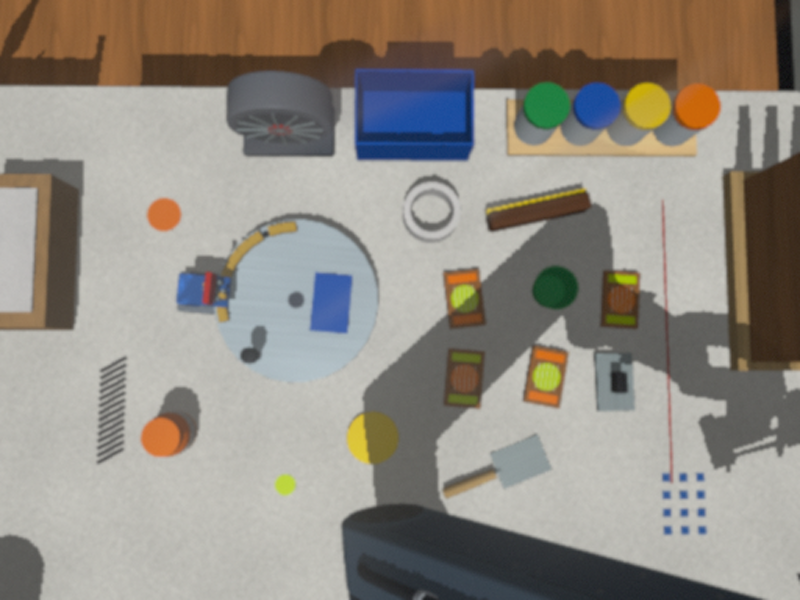

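View pics/side0.png

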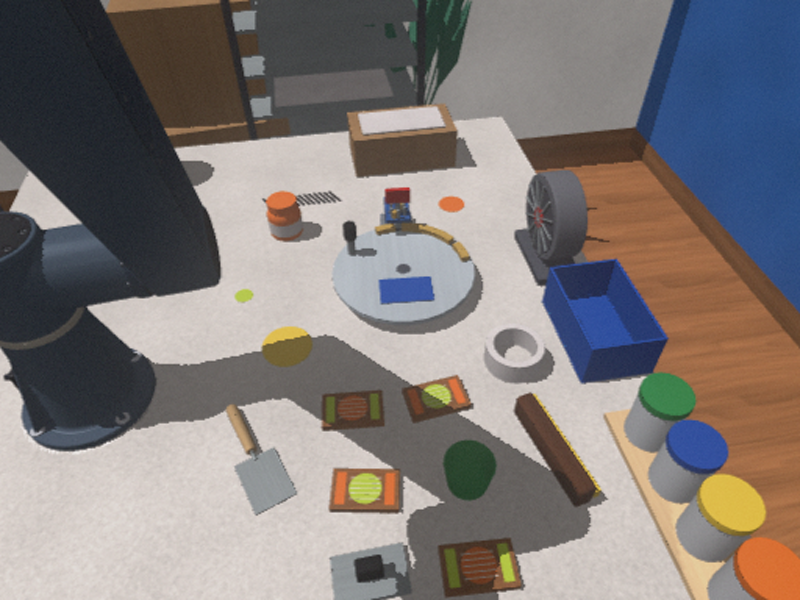

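```bash
cat > h.py <<'E'
from rig import robot
import numpy as np, cv2, time
from scipy.spatial.transform import Rotation as R
def cam(n,save=None,scale=1.5625):
    c=robot.camera(n)
    if save: cv2.imwrite("pics/"+save,cv2.resize(c["image"][:,:,::-1],None,fx=scale,fy=scale,interpolation=cv2.INTER_CUBIC))
    return c
def w(c,u,v,z):
    "original pixel -> world at height z"
    K,E=c["intrinsics"],np.asarray(c["extrinsics"])
    d=np.linalg.inv(K)@[u,v,1]; d=E[:3,:3].T@[d[0],-d[1],-d[2]]
    o=-E[:3,:3].T@E[:3,3]
    return o+d*(z-o[2])/d[2]
def px(c,p):
    E=np.asarray(c["extrinsics"]);q=E[:3,:3]@p+E[:3,3];k=c["intrinsics"]@[q[0],-q[1],-q[2]];return k[:2]/k[2]
def goto(xyz,yaw=None,obs=None):
    "units to go from measured pose; yaw deg of tool x in world"
    o=obs or robot.get_obs(); M=R.from_quat(o["tool_rot"]); s=M.inv().apply(np.array(xyz)-o["position"])*10
    r=np.zeros(3)
    if yaw is not None:
        t=R.from_euler("z",yaw,degrees=True)*R.from_quat([1,0,0,0]); r=(M.inv()*t).as_rotvec()/(np.pi/2)
    print("pos",o["position"].round(4),"yaw",yawof(o).round(2),"go",s.round(3),"turn",r.round(3))
def yawof(o): 
    x=R.from_quat(o["tool_rot"]).apply([1,0,0]); return np.degrees(np.arctan2(x[1],x[0]))
E
python3 - <<'E'
from h import *
c=cam("top"); f=1.5625
for n,u,v,z in [("A",463,298,.012),("B",463,378,.012),("C",546,376,.012),("D",620,298,.012),("W",619,381,.046),("pad",331,303,.039),("axis",296,300,.037),("knob",251,355,.11),("wing",209,288,.138)]:
    print(n,w(c,u/f,v/f,z).round(3))
print("lines angle")
for n,a,b in [("A",(446,270),(456,328)),("B",(448,349),(446,404)),("C",(532,346),(525,401)),("D",(604,270),(600,327)),("W",(596,351),(598,410)),("pad",(315,273),(311,330)),]:
    p,q=[w(c,x/f,y/f,.012) for x,y in(a,b)];d=p-q;print(n,np.degrees(np.arctan2(d[1],d[0])).round(1))
c=cam("wrist","w0.png");print(c["intrinsics"],np.asarray(c["extrinsics"]).round(3))
E=np.asarray(c["extrinsics"]);o=robot.get_obs();print("cam in tool",R.from_quat(o["tool_rot"]).inv().apply(-E[:3,:3].T@E[:3,3]-o["position"]).round(4))
E
```

```text
A [ 0.572 -0.108  0.012]
B [ 0.433 -0.106  0.012]
C [ 0.436 -0.251  0.012]
D [ 0.572 -0.384  0.012]
W [ 0.428 -0.366  0.046]
pad [0.561 0.12  0.039]
axis [0.566 0.18  0.037]
knob [0.473 0.24  0.11 ]
wing [0.576 0.301 0.138]
lines angle
A 9.3
B -2.5
C -8.3
D -5.5
W 0.5
pad -3.5
[[281.29146667   0.         252.58490452]
 [  0.         281.29146667 188.69613242]
 [  0.           0.           1.        ]] [[ 0.272 -0.962 -0.001 -0.624]
 [ 0.919  0.26  -0.296  0.037]
 [ 0.285  0.079  0.955 -0.392]
 [ 0.     0.     0.     1.   ]]
cam in tool [ 0.081  -0.     -0.1519]
```

View pics/w0.png

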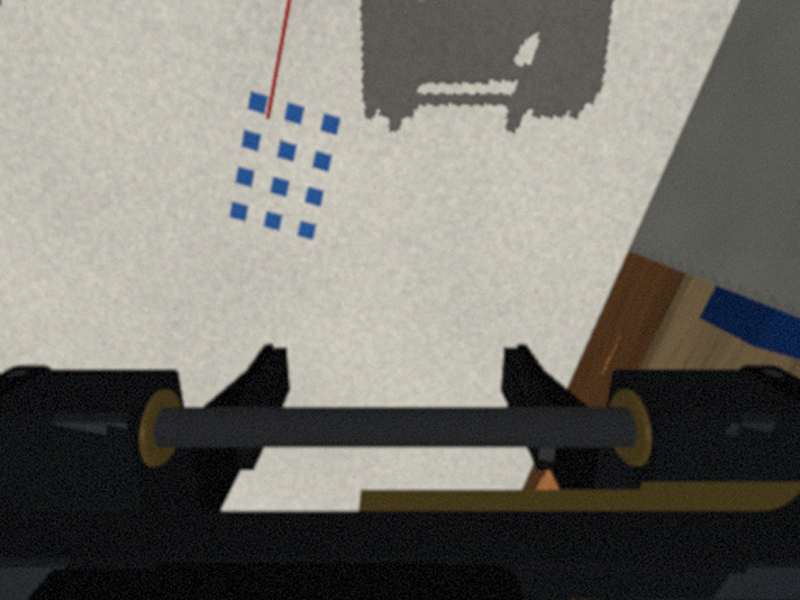

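```bash
cat >> h.py <<'E'
from scipy.optimize import minimize
def fit(c,mask,x0,z0,h=.012,dims=(.1,.064),rows=None,roi=None):
    "pose (x,y,yaw deg) of a box whose silhouette best overlaps mask; z0 underside"
    S=4; H,W=mask.shape
    m=cv2.resize(mask.astype(np.uint8),None,fx=S,fy=S,interpolation=cv2.INTER_NEAREST)
    def sil(p):
        a=np.radians(p[2]);r=np.array([[np.cos(a),-np.sin(a)],[np.sin(a),np.cos(a)]]);P=[]
        for sx in(-.5,.5):
            for sy in(-.5,.5):
                q=r@[sx*dims[0],sy*dims[1]]+p[:2]
                P+=[px(c,[*q,z]) for z in(z0,z0+h)]
        hull=cv2.convexHull(((np.array(P)+.5)*S).astype(np.float32).round().astype(int))
        i=np.zeros_like(m);cv2.fillConvexPoly(i,hull,1);return i
    near=cv2.dilate(sil(x0),np.ones((61,61),np.uint8))
    if rows: near[rows[1]*S:]=0; near[:rows[0]*S]=0
    def cost(p): i=sil(p);d=(i!=m)&(near>0);return d.sum()/((i>0)&(near>0)).sum().clip(1)
    b=None
    for k in range(3):
        s=[np.array(x0)]+[np.array(x0)+d for d in([.008,0,0],[0,.008,0],[0,0,5])]
        b=minimize(cost,x0,method="Nelder-Mead",options=dict(initial_simplex=np.array(s),xatol=1e-4,fatol=1e-4,maxiter=150)); x0=b.x
    return b.x,b.fun
def sat(c,t=75,lo=None,hi=None):
    h=cv2.cvtColor(c["image"],cv2.COLOR_RGB2HSV);m=(h[:,:,1]>t)
    if lo is not None: m&=(h[:,:,0]>=lo)&(h[:,:,0]<=hi)
    return m
E
python3 - <<'E'
from h import *
c=cam("top"); m=sat(c,75,0,60)
for n,x,y,a in[("A",.572,-.108,9),("B",.433,-.106,-2),("C",.436,-.251,-8),("D",.572,-.384,-5)]:
    p,e=fit(c,m,[x,y,a],0);print(n,p.round(4),round(e,3))
p,e=fit(c,sat(c,90,100,130),[.561,.12,-4],.037,.002);print("pad",p.round(4),round(e,3))
goto([.572,-.384,.12],-5)
E
```

```text
A [ 0.5734 -0.1091  7.4915] 0.093
B [ 0.435  -0.1078 -3.4923] 0.129
C [  0.4377  -0.2497 -11.087 ] 0.097
D [ 0.5719 -0.3846 -0.5576] 0.1
pad [ 0.5631  0.1217 -4.4643] 0.055
pos [ 0.1696 -0.6012  0.2331] yaw 15.75 go [ 4.462 -0.997  1.133] turn [-0.001  0.     0.231]
```

Request:
move_arm(moves="0.5 0 0 0 0 0.09 1;1 0 0 0 0 0.181 1;1 0 0 0 0 0.181 1", squeeze=25)

```text
time: 0.55
position: [0.2709, -0.5721, 0.2334]
tool_rot: [1.0, -0.003, 0.001, -0.001]
ft_force: [-1.4, 0.4, 0.4]
grip_width: 0.087
grip_force: 0.0
```

Request:
move_arm(moves="1 -0.63 0 0 0 0 1;1 -0.63 0 0 0 0 1;1 -0.63 0 0 0 0 1")

```text
time: 0.85
position: [0.3693, -0.5096, 0.2333]
tool_rot: [1.0, -0.003, 0.0, -0.001]
ft_force: [0.3, -0.9, -0.2]
grip_width: 0.0872
grip_force: 0.0
```

Request:
move_arm(moves="1 -0.63 0 0 0 0 1;1 -0.63 0 0 0 0 1;1 -0.63 0 0 0 0 1")

```text
time: 1.15
position: [0.4699, -0.4479, 0.2335]
tool_rot: [1.0, -0.003, 0.0, -0.0]
ft_force: [1.0, -0.2, -0.9]
grip_width: 0.0869
grip_force: 0.0
```

Request:
move_arm(moves="1 -0.63 1 0 0 0 1;1 -0.63 1 0 0 0 1;1 -0.63 1 0 0 0 1;1 -0.63 1 0 0 0 1;1 -0.63 1 0 0 0 1")

```text
time: 1.65
position: [0.5671, -0.3877, 0.1318]
tool_rot: [1.0, -0.004, -0.002, -0.001]
ft_force: [0.2, -0.0, 0.0]
grip_width: 0.0868
grip_force: 0.0
```

Run:
```python
from h import *
c=cam("wrist","w1.png"); 
goto([.5719,-.3846,.016],-.56)
```

```text
pos [ 0.5671 -0.3891  0.1334] yaw -0.51 go [ 0.049 -0.046  1.174] turn [0.    0.001 0.001]
```

View pics/w1.png

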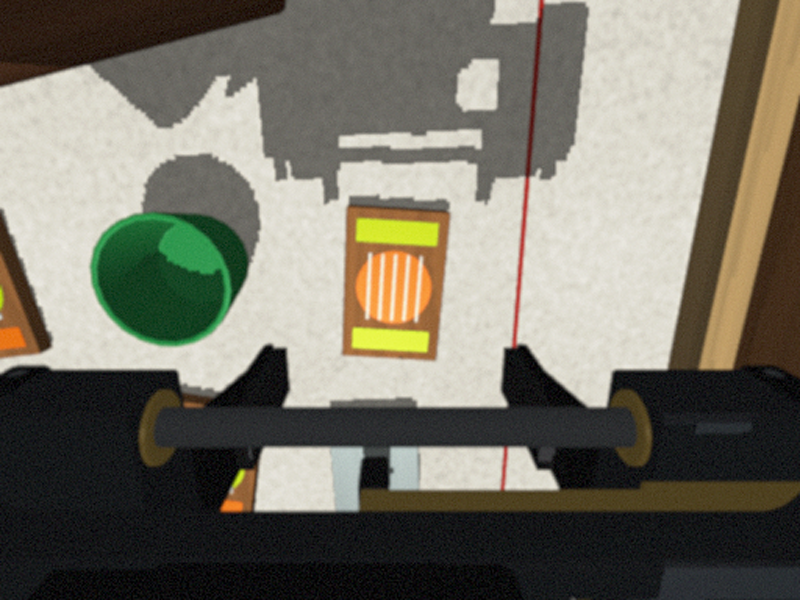

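Run:
```python
from h import *
for i in range(2):
  c=cam("wrist"); p,e=fit(c,sat(c,75,0,60),[.5719,-.3846,-2],0); print(p.round(4),e.round(3))
  goto([p[0],p[1],.016],p[2])
```

```text
[ 0.5689 -0.3869 -3.7723] 0.088
pos [ 0.5671 -0.39    0.1345] yaw -0.58 go [ 0.017 -0.033  1.185] turn [ 0.001 -0.     0.035]
[ 0.5686 -0.3865 -4.0311] 0.088
pos [ 0.5671 -0.3904  0.1351] yaw -0.63 go [ 0.012 -0.042  1.191] turn [ 0.001 -0.001  0.038]
```

Request:
move_arm(moves="0.01 -0.04 0.4 0 0 0.038 1;0.01 -0.04 0.7 0 0 0.038 1;0.01 -0.04 1 0 0 0.038 1;0.01 -0.04 1 0 0 0.038 1;0.01 -0.04 1 0 0 0.038 1")

```text
time: 2.3
position: [0.5684, -0.3858, 0.0348]
tool_rot: [0.999, -0.035, 0.0, 0.001]
ft_force: [-0.2, 0.2, 1.1]
grip_width: 0.087
grip_force: 0.0
```

Run:
```python
from h import *
for i in range(3):
  goto([.5688,-.3867,.015],-4);cam("wrist")
```

```text
pos [ 0.5684 -0.3858  0.0348] yaw -4.05 go [0.005 0.008 0.198] turn [ 0.001 -0.001 -0.001]
pos [ 0.5692 -0.3863  0.0359] yaw -4.04 go [-0.005  0.004  0.209] turn [ 0.002 -0.002 -0.   ]
pos [ 0.5696 -0.3863  0.0363] yaw -4.02 go [-0.009  0.004  0.213] turn [ 0.002 -0.002 -0.   ]
```

Request:
move_arm(moves="0 0 0.15 0 0 0 1;0 0 0.21 0 0 0 1;0 0 0.21 0 0 0 1;0 0 0.21 0 0 0 0.5;0 0 0.21 0 0 0 0.5;0 0 0.21 0 0 0 0.5;0 0 0.21 0 0 0 0.5;0 0 0.21 0 0 0 0.5")

```text
time: 3.25
position: [0.5687, -0.3842, 0.0125]
tool_rot: [0.999, -0.035, -0.0, 0.0]
ft_force: [-0.4, -0.1, -0.7]
grip_width: 0.0638
grip_force: 25.0
```

Request:
move_arm(moves="0 0 -0.2 0 0 0 0.5;0 0 -0.6 0 0 0 0.5;0 0 -0.95 0 0 0 0.5;0 0 -0.95 0 0 0 0.5")

```text
time: 3.65
position: [0.5718, -0.387, 0.1136]
tool_rot: [0.999, -0.035, 0.004, 0.004]
ft_force: [0.7, -0.1, -0.3]
grip_width: 0.0636
grip_force: 25.0
```

Run:
```python
from h import *
c=cam("wrist","w2.png");goto([.5631,.1217,.12],-4.46)
```

```text
pos [ 0.5703 -0.3857  0.1109] yaw -3.96 go [-0.422 -5.057 -0.115] turn [ 0.003 -0.003  0.006]
```

View pics/w2.png

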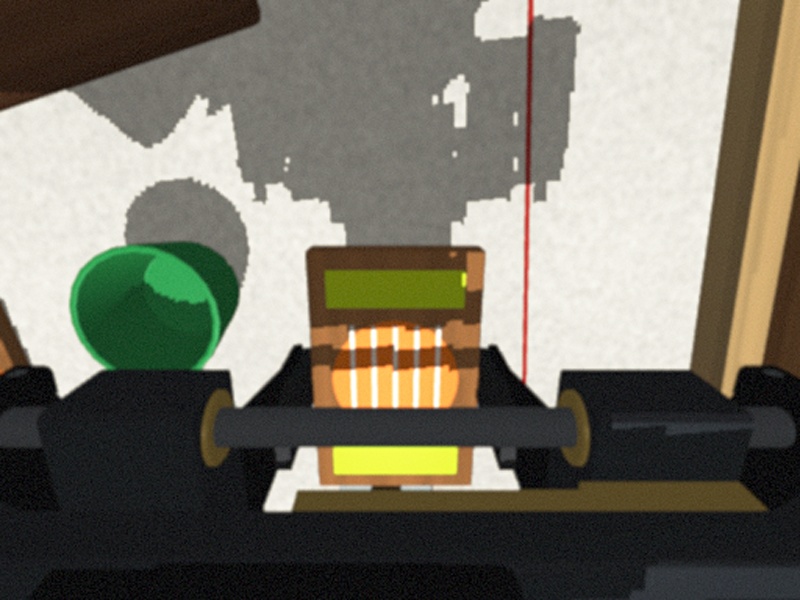

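Request:
move_arm(moves="-0.24 -0.5 -0.15 0 0 0 0.5;-0.24 -0.85 -0.15 0 0 0 0.5")

```text
time: 3.9
position: [0.548, -0.2969, 0.1216]
tool_rot: [0.999, -0.036, -0.002, -0.001]
ft_force: [0.7, 1.2, -1.1]
grip_width: 0.0639
grip_force: 25.0
```

Request:
move_arm(moves="-0.24 -0.5 -0.15 0 0 0 0.5;-0.24 -0.85 -0.15 0 0 0 0.5")

```text
time: 4.1
position: [0.5296, -0.2088, 0.1368]
tool_rot: [0.999, -0.035, -0.002, -0.001]
ft_force: [0.9, -0.4, -0.3]
grip_width: 0.0637
grip_force: 25.0
```

Request:
move_arm(moves="-0.24 -0.5 -0.15 0 0 0 0.5;-0.24 -0.85 -0.15 0 0 0 0.5")

```text
time: 4.3
position: [0.5113, -0.1223, 0.1519]
tool_rot: [0.999, -0.035, -0.002, -0.001]
ft_force: [-0.0, 0.9, -0.6]
grip_width: 0.0636
grip_force: 25.0
```

Request:
move_arm(moves="-0.24 -0.5 -0.15 0 0 0 0.5;-0.24 -0.85 -0.15 0 0 0 0.5")

```text
time: 4.5
position: [0.4931, -0.036, 0.167]
tool_rot: [0.999, -0.035, -0.002, -0.001]
ft_force: [1.3, 0.5, -0.4]
grip_width: 0.0636
grip_force: 25.0
```

Request:
move_arm(moves="-0.24 -0.5 -0.15 0 0 0 0.5;-0.24 -0.85 -0.15 0 0 0 0.5")

```text
time: 4.7
position: [0.4749, 0.0501, 0.182]
tool_rot: [0.999, -0.035, -0.002, -0.0]
ft_force: [0.1, -0.7, 0.2]
grip_width: 0.0635
grip_force: 25.0
```

Request:
move_arm(moves="-0.24 -0.5 -0.15 0 0 0 0.5;-0.24 -0.85 -0.15 0 0 0 0.5;-0.24 -0.85 -0.15 0 0 0 0.5;-0.24 -0.85 -0.15 0 0 0 0.5;-0.24 -0.85 -0.15 0 0 0 0.5")

```text
time: 5.2
position: [0.4599, 0.1337, 0.1967]
tool_rot: [0.999, -0.035, -0.001, 0.0]
ft_force: [0.1, -0.8, -0.2]
grip_width: 0.0637
grip_force: 25.0
```

Run:
```python
from h import *
c=cam("wrist","w3.png");o=robot.get_obs()
p,e=fit(c,sat(c,90,100,130),[.561,.12,-4],.037,.002);print("pad",p.round(4),round(e,3),px(c,[.5631,.1217,.039])*1.5625)
goto([*p[:2],.12],p[2])
```

```text
pad [ 0.5601  0.12   -4.8248] 0.017 [401.0658326  121.78112586]
pos [0.4601 0.1333 0.1968] yaw -4.06 go [1.008 0.062 0.767] turn [0.    0.001 0.009]
```

View pics/w3.png

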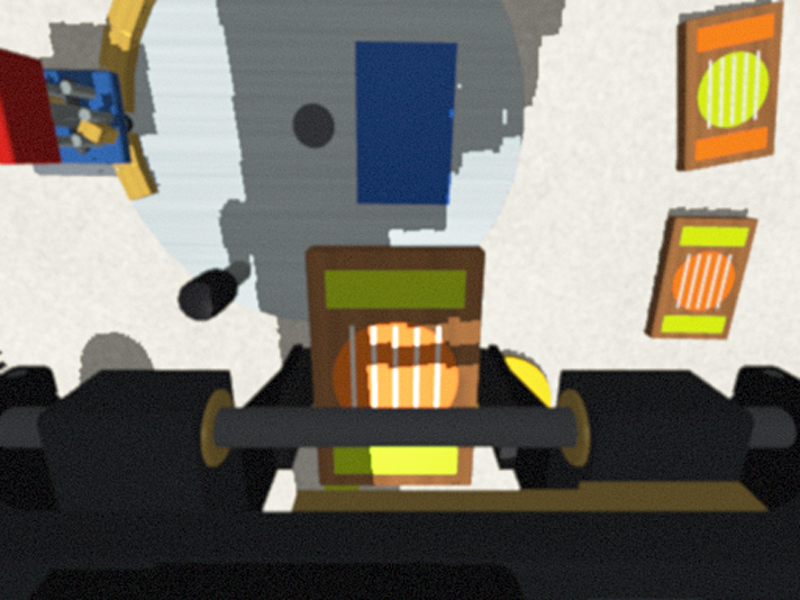

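```bash
cat >> h.py <<'E'
def held(dz=.0145,rows=(120,222)):
    c=cam("wrist");o=robot.get_obs();M=R.from_quat(o["tool_rot"])
    p,e=fit(c,sat(c,75,0,60),[*o["position"][:2],yawof(o)],o["position"][2]-dz,rows=rows)
    d=M.inv().apply([*(p[:2]-o["position"][:2]),0]);print("held: in tool",(d*1e3).round(2),"mm dyaw",(p[2]-yawof(o)).round(2),e.round(3));return p,o,d
E
python3 - <<'E'
from h import *
for dz in(.0125,.0145,.0165): p,o,d=held(dz)
goto([.5601,.12,.2],-4.82)
E
```

```text
held: in tool [-1.08 -0.14  0.  ] mm dyaw -0.72 0.053
held: in tool [-1.33 -0.16  0.  ] mm dyaw -0.57 0.044
held: in tool [-1.66 -0.03  0.  ] mm dyaw -0.43 0.047
pos [0.4605 0.1332 0.1972] yaw -4.1 go [ 1.003  0.061 -0.029] turn [0.    0.    0.008]
```

Request:
move_arm(moves="0.5 0.03 0 0 0 0.003 0.5;1 0.06 0.3 0 0 0.005 0.5;1 0.06 0.7 0 0 0.005 0.5;1 0.06 1 0 0 0.005 0.5;1 0.06 1 0 0 0.005 0.5;1 0.06 1 0 0 0.005 0.5;1 0.06 1 0 0 0.005 0.5")

```text
time: 6.1
position: [0.5609, 0.1213, 0.0993]
tool_rot: [0.999, -0.039, 0.002, -0.0]
ft_force: [0.7, 0.3, 0.4]
grip_width: 0.0636
grip_force: 25.0
```

Run:
```python
from h import *
for i in range(2):p,o,d=held();goto([.5613,.1199,.0555],-4.4);
```

```text
held: in tool [-1.1   0.49 -0.  ] mm dyaw 0.0 0.04
pos [0.561  0.1215 0.0996] yaw -4.43 go [0.002 0.015 0.441] turn [-0.    -0.003 -0.   ]
held: in tool [-0.89  0.31 -0.  ] mm dyaw -0.05 0.041
pos [0.5609 0.1216 0.0996] yaw -4.42 go [0.004 0.017 0.441] turn [-0.    -0.003 -0.   ]
```

Request:
move_arm(moves="0.002 0.015 0.2 0 0 0.002 0.5;0.002 0.015 0.4 0 0 0.002 0.5;0.002 0.015 0.4 0 0 0.002 0.5;0.002 0.015 0.42 0 0 0.002 0.5;0.002 0.015 0.43 0 0 0.002 0.5;0.002 0.015 0.43 0 0 0.002 0.5")

```text
time: 6.8
position: [0.5605, 0.1202, 0.0556]
tool_rot: [0.999, -0.04, 0.001, -0.0]
ft_force: [-0.2, 0.4, -0.6]
grip_width: 0.0639
grip_force: 25.0
```

Run:
```python
from h import *
c=cam("wrist");goto([.5613,.12,.0545],-4.6);print(robot.get_obs()["ft_force"])
```

```text
pos [0.5604 0.1201 0.0555] yaw -4.59 go [0.009 0.001 0.01 ] turn [-0.    -0.001  0.   ]
[ 0.26550497 -0.10146181 -0.58143898]
```

Lower until touch.

Request:
move_arm(moves="0.008 0 0.01 0 0 0 0.5;0.008 0 0.015 0 0 0 0.5;0.008 0 0.02 0 0 0 0.5")

```text
time: 7.15
position: [0.5606, 0.12, 0.0526]
tool_rot: [0.999, -0.04, 0.0, -0.0]
ft_force: [1.8, 0.1, 0.0]
grip_width: 0.0638
grip_force: 25.0
```

Request:
move_arm(moves="0 0 0.01 0 0 0 0.5;0 0 0.01 0 0 0 0.5")

```text
time: 7.35
position: [0.5605, 0.12, 0.0515]
tool_rot: [0.999, -0.04, -0.0, -0.0]
ft_force: [-0.9, -0.2, -0.1]
grip_width: 0.0636
grip_force: 25.0
```

Request:
move_arm(moves="0 0 0.01 0 0 0 0.5;0 0 0.01 0 0 0 0.5")

```text
time: 7.55
position: [0.5606, 0.12, 0.0514]
tool_rot: [0.999, -0.04, 0.0, 0.0]
ft_force: [-1.2, -1.0, 6.0]
grip_width: 0.0639
grip_force: 25.0
```

Request:
move_arm(moves="0 0 -0.01 0 0 0 0.7;0 0 -0.01 0 0 0 1;0 0 -0.01 0 0 0 1;0 0 -0.01 0 0 0 1;0 0 -0.4 0 0 0 1;0 0 -0.8 0 0 0 1")

```text
time: 8.15
position: [0.5592, 0.1199, 0.1297]
tool_rot: [0.999, -0.04, -0.002, 0.0]
ft_force: [-0.0, 0.5, 0.6]
grip_width: 0.086
grip_force: 0.0
```

Request:
move_arm(moves="-0.5 0 -0.3 0 0 0 1;-0.9 0 -0.6 0 0 0 1;-0.9 0 -0.6 0 0 0 1;-0.9 0 -0.6 0 0 0 1;-0.9 0 -0.6 0 0 0 1")

```text
time: 8.65
position: [0.4722, 0.1271, 0.1904]
tool_rot: [0.999, -0.04, 0.001, -0.0]
ft_force: [0.7, -0.9, 1.0]
grip_width: 0.0873
grip_force: 0.0
```

```bash
cat >> h.py <<'E'
PAD=[.5601,.12,-4.82]
def pile(c,n):
    p,e=fit(c,sat(c,75,0,60),PAD,.039+.012*(n-1)); print("top board",p.round(4),e.round(3))
    d=R.from_euler("z",-PAD[2],degrees=True).apply([*(p[:2]-PAD[:2]),0]); print("off in pad mm",(d*1e3).round(2),"dyaw",(p[2]-PAD[2]).round(2));return p
E
python3 - <<'E'
from h import *
c=cam("wrist","w4.png",1.5625);pile(c,1);goto([.5734,-.1091,.12],7.5)
t=cam("top")
p,e=fit(t,sat(t,75,0,60),PAD,.039); print("topcam",p,e)
E
```

```text
top board [ 0.5611  0.1196 -4.5698] 0.078
off in pad mm [ 0.98 -0.34  0.  ] dyaw 0.25
pos [0.4723 0.127  0.19  ] yaw -4.62 go [1.197 2.272 0.701] turn [ 0.    -0.001 -0.135]
topcam [ 0.56645566  0.12102433 -5.84462892] 0.3861595351294242
```

View pics/w4.png

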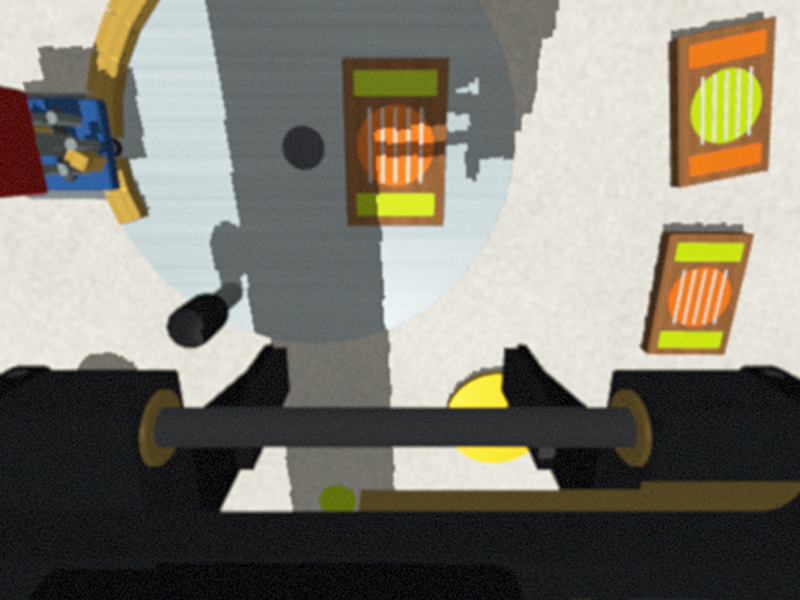

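Run:
```python
from h import *
c=cam("wrist");m=sat(c,75,0,60)
for x in([.5705,-.111,7.5],[.432,-.11,-3.5]):
    p,e=fit(c,m,x,0);print(p.round(4),round(e,3));goto([*p[:2],.036],p[2])
```

```text
[ 0.5703 -0.1112  7.0194] 0.089
pos [0.4719 0.127  0.1896] yaw -4.62 go [1.174 2.295 1.535] turn [ 0.     0.    -0.129]
[ 0.4306 -0.11   -4.6143] 0.074
pos [0.4719 0.127  0.1896] yaw -4.62 go [-0.219  2.396  1.536] turn [ 0.  0. -0.]
```

Request:
move_arm(moves="-0.07 0.5 0.2 0 0 0 1;-0.07 0.8 0.2 0 0 0 1")

```text
time: 9.0
position: [0.4561, 0.0474, 0.1683]
tool_rot: [0.999, -0.039, -0.002, -0.0]
ft_force: [0.3, 0.7, -0.3]
grip_width: 0.0868
grip_force: 0.0
```

Request:
move_arm(moves="-0.07 0.5 0.2 0 0 0 1;-0.07 0.8 0.2 0 0 0 1")

```text
time: 9.2
position: [0.4426, -0.0328, 0.1483]
tool_rot: [0.999, -0.04, -0.002, -0.001]
ft_force: [-0.8, -0.4, -0.3]
grip_width: 0.0872
grip_force: 0.0
```

Request:
move_arm(moves="-0.08 0.5 0.2 0 0 0 1;-0.08 0.8 0.2 0 0 0 1;-0.08 0.8 0.2 0 0 0 1")

```text
time: 9.5
position: [0.4307, -0.1148, 0.1292]
tool_rot: [0.999, -0.043, 0.0, 0.0]
ft_force: [0.4, 0.8, 0.2]
grip_width: 0.0871
grip_force: 0.0
```

Request:
move_arm(moves="0 0 0.4 0 0 0 1;0 0 0.7 0 0 0 1;0 0 0.9 0 0 0 1;0 0 0.93 0 0 0 1;0 0 0.93 0 0 0 1;0 0 0.93 0 0 0 1")

```text
time: 10.1
position: [0.4304, -0.1102, 0.038]
tool_rot: [0.999, -0.04, 0.001, 0.0]
ft_force: [-0.4, 1.0, 0.5]
grip_width: 0.087
grip_force: 0.0
```

Run:
```python
from h import *
goto([.4306,-.11,.0145],-4.6)
```

```text
pos [ 0.4304 -0.1102  0.038 ] yaw -4.56 go [ 0.002 -0.002  0.235] turn [ 0.    -0.001  0.   ]
```

Request:
move_arm(moves="0 0 0.15 0 0 0 1;0 0 0.235 0 0 0 1;0 0 0.235 0 0 0 1;0 0 0.235 0 0 0 0.5;0 0 0.235 0 0 0 0.5;0 0 0.235 0 0 0 0.5;0 0 0.235 0 0 0 0.5;0 0 0.235 0 0 0 0.5")

```text
time: 10.9
position: [0.4298, -0.1103, 0.0144]
tool_rot: [0.999, -0.04, 0.0, 0.0]
ft_force: [-0.9, 0.4, 3.9]
grip_width: 0.0639
grip_force: 25.0
```

Request:
move_arm(moves="0 0 -0.2 0 0 0 0.5;0 0 -0.6 0 0 0 0.5;0 0 -0.95 0 0 0 0.5;0 0 -0.95 0 0 0 0.5")

```text
time: 11.3
position: [0.4319, -0.1114, 0.1124]
tool_rot: [0.999, -0.04, 0.004, 0.002]
ft_force: [-0.1, -1.0, -0.2]
grip_width: 0.0639
grip_force: 25.0
```

Request:
move_arm(moves="0.2 -0.4 0 0 0 0 0.5;0.37 -0.8 0 0 0 0 0.5")

```text
time: 11.5
position: [0.4736, -0.0338, 0.1089]
tool_rot: [0.999, -0.042, 0.0, 0.0]
ft_force: [0.8, -0.2, -2.0]
grip_width: 0.0639
grip_force: 25.0
```

Request:
move_arm(moves="0.2 -0.4 0 0 0 0 0.5;0.37 -0.8 0 0 0 0 0.5")

```text
time: 11.7
position: [0.5167, 0.0447, 0.1081]
tool_rot: [0.999, -0.04, -0.0, 0.0]
ft_force: [0.9, -0.2, -0.3]
grip_width: 0.0639
grip_force: 25.0
```

Request:
move_arm(moves="0.2 -0.4 0 0 0 0 0.5;0.37 -0.8 0 0 0 0 0.5;0.37 -0.8 0 0 0 0 0.5;0.37 -0.8 0 0 0 0 0.5;0.37 -0.8 0 0 0 0 0.5")

```text
time: 12.2
position: [0.558, 0.1193, 0.108]
tool_rot: [0.999, -0.04, -0.002, 0.0]
ft_force: [-1.2, 1.0, -2.1]
grip_width: 0.064
grip_force: 25.0
```

```bash
cat >> h.py <<'E'
def place(n,dz=.0135,rows=(120,222)):
    "go for putting the held board on as number n, 1.5 mm above contact"
    D=[]
    for i in range(2): p,o,d=held(dz,rows);D.append(d)
    M=R.from_quat(o["tool_rot"]);t=np.array([*PAD[:2],0])-M.apply(np.mean(D,0))
    goto([t[0],t[1],.039+.012*(n-1)+dz+.0015],-4.65)
E
python3 - <<'E'
from h import *
place(2)
E
```

```text
held: in tool [ 7.98 -0.35 -0.02] mm dyaw -0.33 0.084
held: in tool [10.4   0.12 -0.02] mm dyaw 0.27 0.083
pos [0.5585 0.1188 0.1085] yaw -4.69 go [-0.076 -0.012  0.425] turn [ 0.     0.001 -0.   ]
```

Run:
```python
from h import *
c=cam("wrist","w5.png")
```

```text
(no output)
```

View pics/w5.png

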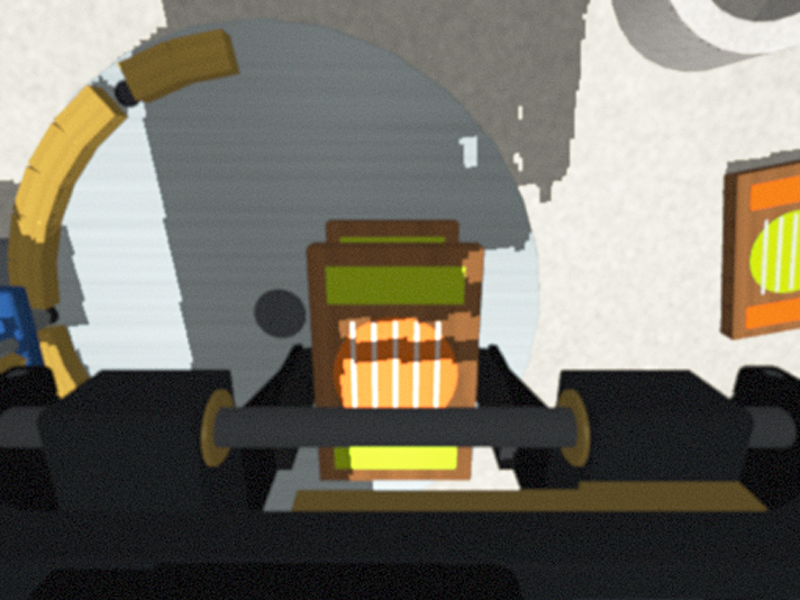

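Request:
move_arm(moves="0.012 -0.012 0.2 0 0 0 0.5;0.012 -0.012 0.4 0 0 0 0.5;0.012 -0.012 0.4 0 0 0 0.5;0.012 -0.012 0.41 0 0 0 0.5;0.012 -0.012 0.41 0 0 0 0.5")

```text
time: 12.85
position: [0.5614, 0.1207, 0.0688]
tool_rot: [0.999, -0.04, 0.001, -0.0]
ft_force: [0.6, -0.2, -1.0]
grip_width: 0.0636
grip_force: 25.0
```

Run:
```python
from h import *
cam("wrist");goto([.5597,.12,.065],-4.65);print(robot.get_obs()["ft_force"])
```

```text
pos [0.5615 0.1209 0.069 ] yaw -4.62 go [-0.017  0.01   0.04 ] turn [-0.    -0.001  0.   ]
[ 0.03114855 -0.22047583 -0.96281034]
```

Request:
move_arm(moves="-0.016 0.01 0.01 0 0 0 0.5;-0.016 0.01 0.02 0 0 0 0.5;-0.016 0.01 0.03 0 0 0 0.5;-0.016 0.01 0.03 0 0 0 0.5")

```text
time: 13.3
position: [0.5592, 0.1203, 0.0654]
tool_rot: [0.999, -0.04, 0.0, 0.0]
ft_force: [-0.8, 0.1, 3.4]
grip_width: 0.0637
grip_force: 25.0
```

Request:
move_arm(moves="0 0 0.01 0 0 0 0.5;0 0 0.01 0 0 0 0.5")

```text
time: 13.5
position: [0.5593, 0.1203, 0.0654]
tool_rot: [0.999, -0.04, 0.0, 0.0]
ft_force: [-3.2, -0.4, 7.8]
grip_width: 0.0638
grip_force: 25.0
```

Request:
move_arm(moves="0 0 0.01 0 0 0 0.5;0 0 0.01 0 0 0 0.5")

```text
time: 13.7
position: [0.5594, 0.1203, 0.0653]
tool_rot: [0.999, -0.04, 0.001, 0.0]
ft_force: [-3.1, -0.4, 15.9]
grip_width: 0.0637
grip_force: 25.0
```

Request:
move_arm(moves="0 0 -0.02 0 0 0 0.7;0 0 -0.02 0 0 0 1;0 0 -0.02 0 0 0 1;0 0 -0.02 0 0 0 1;0 0 -0.4 0 0 0 1;0 0 -0.8 0 0 0 1")

```text
time: 14.3
position: [0.5577, 0.1202, 0.1419]
tool_rot: [0.999, -0.04, -0.003, 0.0]
ft_force: [0.5, 1.0, -0.1]
grip_width: 0.0861
grip_force: 0.0
```

Request:
move_arm(moves="-0.5 0 -0.3 0 0 0 1;-0.9 0 -0.6 0 0 0 1;-0.9 0 -0.6 0 0 0 1;-0.9 0 -0.6 0 0 0 1;-0.9 0 -0.6 0 0 0 1")

```text
time: 14.8
position: [0.4707, 0.1274, 0.2028]
tool_rot: [0.999, -0.04, 0.001, -0.0]
ft_force: [0.5, 0.3, 0.8]
grip_width: 0.0873
grip_force: 0.0
```

Run:
```python
from h import *
c=cam("wrist","w6.png",1);pile(c,2)
p,e=fit(c,sat(c,75,0,60),[.5703,-.1112,7],0);print(p.round(4),e);goto([*p[:2],.038],p[2])
im=cv2.imread("pics/w6.png")[10:180,170:340];cv2.imwrite("pics/w6c.png",cv2.resize(im,None,fx=3.5,fy=3.5,interpolation=cv2.INTER_CUBIC))
```

```text
top board [ 0.5607  0.12   -4.3243] 0.078
off in pad mm [0.57 0.04 0.  ] dyaw 0.5
[ 0.5705 -0.1111  6.6658] 0.08341830691427453
pos [0.4708 0.1274 0.2024] yaw -4.62 go [1.184 2.296 1.645] turn [ 0.    -0.    -0.125]
```

View pics/w6c.png

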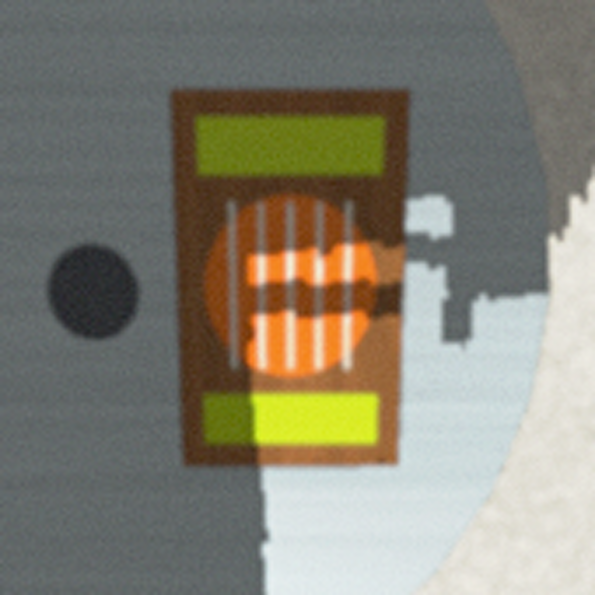

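Request:
move_arm(moves="0.2 0.4 0.25 0 0 0 1;0.4 0.77 0.25 0 0 0 1")

```text
time: 15.05
position: [0.5025, 0.0473, 0.1748]
tool_rot: [0.999, -0.039, -0.003, -0.0]
ft_force: [0.1, 1.1, -0.2]
grip_width: 0.087
grip_force: 0.0
```

Request:
move_arm(moves="0.2 0.4 0.25 0 0 0 1;0.4 0.77 0.25 0 0 0 1")

```text
time: 15.25
position: [0.5364, -0.0341, 0.1491]
tool_rot: [0.999, -0.04, -0.003, -0.001]
ft_force: [0.6, 0.7, -0.2]
grip_width: 0.0874
grip_force: 0.0
```

Request:
move_arm(moves="0.2 0.4 0.25 0 0 -0.06 1;0.385 0.76 0.25 0 0 -0.125 1;0.385 0.76 0.25 0 0 -0.125 1")

```text
time: 15.55
position: [0.5729, -0.1176, 0.1257]
tool_rot: [0.998, 0.056, 0.001, 0.001]
ft_force: [0.2, 0.9, -0.1]
grip_width: 0.0872
grip_force: 0.0
```

Request:
move_arm(moves="0 0 0.4 0 0 0 1;0 0 0.7 0 0 0 1;0 0 0.89 0 0 0 1;0 0 0.89 0 0 0 1;0 0 0.89 0 0 0 1;0 0 0.89 0 0 0 1")

```text
time: 16.15
position: [0.5702, -0.1114, 0.0397]
tool_rot: [0.998, 0.058, 0.001, 0.0]
ft_force: [0.5, 0.2, 0.2]
grip_width: 0.0871
grip_force: 0.0
```

Run:
```python
from h import *
goto([.5704,-.1111,.0145],6.8)
```

```text
pos [ 0.5702 -0.1114  0.0397] yaw 6.66 go [ 0.002 -0.003  0.252] turn [ 0.001 -0.001 -0.002]
```

Request:
move_arm(moves="0 0 0.15 0 0 0 1;0 0 0.252 0 0 0 1;0 0 0.252 0 0 0 1;0 0 0.252 0 0 0 0.5;0 0 0.252 0 0 0 0.5;0 0 0.252 0 0 0 0.5;0 0 0.252 0 0 0 0.5;0 0 0.252 0 0 0 0.5")

```text
time: 16.95
position: [0.5694, -0.1113, 0.0142]
tool_rot: [0.998, 0.058, 0.0, 0.0]
ft_force: [-1.2, 0.1, 1.6]
grip_width: 0.0635
grip_force: 25.0
```

Request:
move_arm(moves="0 0 -0.2 0 0 0 0.5;0 0 -0.6 0 0 0.06 0.5;0 0 -1 0 0 0.126 0.5;0 0 -1 0 0 0.126 0.5;0 0 -1 0 0 0.126 0.5;0 0 -1 0 0 0.126 0.5")

```text
time: 17.55
position: [0.568, -0.1108, 0.1128]
tool_rot: [0.999, -0.041, -0.001, -0.0]
ft_force: [-1.0, 0.6, -1.4]
grip_width: 0.0638
grip_force: 25.0
```

Run:
```python
from h import *
place(3,.0144)
```

```text
held: in tool [-0.37  0.43  0.  ] mm dyaw -0.06 0.057
held: in tool [-0.54  0.31  0.  ] mm dyaw -0.02 0.058
pos [ 0.5679 -0.1108  0.1122] yaw -4.66 go [-0.259 -2.297  0.336] turn [-0.001  0.002 -0.   ]
```

Request:
move_arm(moves="-0.05 -0.4 0 0 0 0 0.5;-0.087 -0.766 0 0 0 0 0.5")

```text
time: 17.85
position: [0.5658, -0.0339, 0.1123]
tool_rot: [0.999, -0.042, -0.001, -0.0]
ft_force: [-0.3, -0.8, -0.8]
grip_width: 0.0637
grip_force: 25.0
```

Request:
move_arm(moves="-0.05 -0.4 0 0 0 0 0.5;-0.087 -0.766 0 0 0 0 0.5")

```text
time: 18.05
position: [0.563, 0.0444, 0.1123]
tool_rot: [0.999, -0.041, -0.002, -0.0]
ft_force: [-0.1, 0.5, -0.4]
grip_width: 0.0635
grip_force: 25.0
```

Request:
move_arm(moves="-0.05 -0.4 0 0 0 0 0.5;-0.085 -0.766 0 0 0 0 0.5;-0.085 -0.766 0.1 0 0 0 0.5;-0.085 -0.766 0.25 0 0 0 0.5;-0.085 -0.766 0.3 0 0 0 0.5;-0.085 -0.766 0.3 0 0 0 0.5;-0.085 -0.766 0.3 0 0 0 0.5")

```text
time: 18.75
position: [0.5621, 0.1192, 0.0835]
tool_rot: [0.999, -0.041, -0.0, 0.0]
ft_force: [-0.5, 0.5, -0.5]
grip_width: 0.0639
grip_force: 25.0
```

Run:
```python
from h import *
for i in range(2): cam("wrist");goto([.5605,.12,.077],-4.65);print(robot.get_obs()["ft_force"],robot.get_obs()["grip_width"])
```

```text
pos [0.5624 0.1192 0.0839] yaw -4.74 go [-0.02  -0.006  0.069] turn [ 0.    -0.    -0.001]
[-0.05704557 -0.61117812 -0.55986692] 0.06370523979864703
pos [0.5625 0.1193 0.0842] yaw -4.74 go [-0.021 -0.005  0.072] turn [-0.    -0.    -0.001]
[-0.13001893 -1.0061117  -0.70569887] 0.06372585936428483
```

Request:
move_arm(moves="-0.02 -0.006 0.03 0 0 0 0.5;-0.02 -0.006 0.05 0 0 0 0.5;-0.02 -0.006 0.06 0 0 0 0.5;-0.02 -0.006 0.06 0 0 0 0.5")

```text
time: 19.25
position: [0.56, 0.1207, 0.0778]
tool_rot: [0.999, -0.041, -0.0, 0.0]
ft_force: [-0.1, -0.3, -0.3]
grip_width: 0.0636
grip_force: 25.0
```

Request:
move_arm(moves="0 0 0.01 0 0 0 0.5;0 0 0.01 0 0 0 0.5")

```text
time: 19.45
position: [0.5603, 0.1207, 0.0772]
tool_rot: [0.999, -0.041, 0.0, 0.0]
ft_force: [-0.1, 0.4, 1.5]
grip_width: 0.0636
grip_force: 25.0
```

Request:
move_arm(moves="0 0 0.007 0 0 0 0.5;0 0 0.007 0 0 0 0.5")

```text
time: 19.65
position: [0.5603, 0.1207, 0.0771]
tool_rot: [0.999, -0.041, 0.0, 0.0]
ft_force: [-2.1, 0.5, 7.2]
grip_width: 0.0638
grip_force: 25.0
```

Request:
move_arm(moves="0 0 -0.02 0 0 0 0.7;0 0 -0.02 0 0 0 1;0 0 -0.02 0 0 0 1;0 0 -0.02 0 0 0 1;0 0 -0.4 0 0 0 1;0 0 -0.8 0 0 0 1")

```text
time: 20.25
position: [0.5588, 0.1206, 0.1552]
tool_rot: [0.999, -0.041, -0.002, 0.0]
ft_force: [0.5, -0.2, -0.5]
grip_width: 0.0865
grip_force: 0.0
```

Request:
move_arm(moves="-0.5 0 -0.3 0 0 0 1;-0.9 0 -0.5 0 0 0 1;-0.9 0 -0.5 0 0 0 1;-0.9 0 -0.5 0 0 0 1;-0.9 0 -0.5 0 0 0 1")

```text
time: 20.75
position: [0.4718, 0.1279, 0.2061]
tool_rot: [0.999, -0.041, 0.001, -0.0]
ft_force: [0.4, -0.4, -0.5]
grip_width: 0.0871
grip_force: 0.0
```

Run:
```python
from h import *
c=cam("wrist");pile(c,3)
t=cam("top");p,e=fit(t,sat(t,75,0,60),[.436,-.252,-12],0);print("C top",p,e);goto([p[0]-.003-.08,p[1]-.002+.016,.13],-11)
```

```text
top board [ 0.5604  0.1204 -4.553 ] 0.078
off in pad mm [0.28 0.46 0.  ] dyaw 0.27
C top [  0.43731895  -0.25072921 -10.64542141] 0.10122783083219646
pos [0.4718 0.1278 0.2055] yaw -4.71 go [-0.871  3.73   0.755] turn [ 0.   -0.    0.07]
```

Request:
move_arm(moves="-0.017 0.5 0.19 0 0 0 1;-0.017 0.957 0.19 0 0 0 1")

```text
time: 21.05
position: [0.4607, 0.0327, 0.1851]
tool_rot: [0.999, -0.039, -0.002, -0.0]
ft_force: [1.0, -0.8, -0.5]
grip_width: 0.0865
grip_force: 0.0
```

Request:
move_arm(moves="-0.017 0.5 0.19 0 0 0 1;-0.017 0.957 0.19 0 0 0 1")

```text
time: 21.25
position: [0.4507, -0.064, 0.1659]
tool_rot: [0.999, -0.041, -0.002, -0.001]
ft_force: [0.6, 0.2, -1.0]
grip_width: 0.0871
grip_force: 0.0
```

Request:
move_arm(moves="-0.017 0.5 0.19 0 0 0 1;-0.017 0.957 0.19 0 0 0 1")

```text
time: 21.45
position: [0.441, -0.1595, 0.1468]
tool_rot: [0.999, -0.041, -0.002, -0.001]
ft_force: [1.0, -0.3, 0.4]
grip_width: 0.0871
grip_force: 0.0
```

Request:
move_arm(moves="-0.017 0.5 0.19 0 0 0.03 1;-0.017 0.957 0.19 0 0 0.066 1;-0.017 0.957 0.19 0 0 0.066 1;-0.017 0.957 0.19 0 0 0.066 1;-0.017 0.957 0.19 0 0 0.066 1")

```text
time: 21.95
position: [0.4321, -0.2521, 0.1294]
tool_rot: [0.996, -0.092, -0.001, -0.001]
ft_force: [0.5, -0.6, -0.5]
grip_width: 0.0871
grip_force: 0.0
```

Run:
```python
from h import *
c=cam("wrist");p,e=fit(c,sat(c,75,0,60),[.434,-.253,-11],0);print(p,e);goto([*p[:2],.0145],p[2])
```

```text
[  0.43310771  -0.25182531 -10.56669289] 0.08626800766473725
pos [ 0.4322 -0.2516  0.1296] yaw -10.55 go [0.011 0.002 1.151] turn [-0.001  0.001  0.   ]
```

Request:
move_arm(moves="0.01 0 0.4 0 0 0 1;0.01 0 0.7 0 0 0 1;0.01 0 0.95 0 0 0 1;0.01 0 0.95 0 0 0 1;0.01 0 0.95 0 0 0 1;0.01 0 0.95 0 0 0 1")

```text
time: 22.6
position: [0.4343, -0.253, 0.0364]
tool_rot: [0.996, -0.092, 0.001, 0.001]
ft_force: [0.2, 0.8, 0.7]
grip_width: 0.0865
grip_force: 0.0
```

Run:
```python
from h import *
goto([.4331,-.2518,.0145],-10.57)
```

```text
pos [ 0.4343 -0.253   0.0364] yaw -10.55 go [-0.014 -0.01   0.219] turn [ 0.001 -0.001  0.   ]
```

Request:
move_arm(moves="-0.012 -0.008 0.15 0 0 0 1;-0.012 -0.008 0.22 0 0 0 1;-0.012 -0.008 0.22 0 0 0 1;-0.012 -0.008 0.22 0 0 0 0.5;-0.012 -0.008 0.22 0 0 0 0.5;-0.012 -0.008 0.22 0 0 0 0.5;-0.012 -0.008 0.22 0 0 0 0.5;-0.012 -0.008 0.22 0 0 0 0.5")

```text
time: 23.4
position: [0.4325, -0.2523, 0.0135]
tool_rot: [0.996, -0.093, 0.0, 0.0]
ft_force: [-0.5, 0.0, 2.5]
grip_width: 0.0635
grip_force: 25.0
```

Request:
move_arm(moves="0 0 -0.2 0 0 0 0.5;0 0 -0.6 0 0 -0.03 0.5;0 0 -1 0 0 -0.066 0.5;0 0 -1 0 0 -0.066 0.5;0 0 -1 0 0 -0.066 0.5;0 0 -1 0 0 -0.066 0.5")

```text
time: 24.0
position: [0.4316, -0.2514, 0.1123]
tool_rot: [0.999, -0.041, -0.001, -0.001]
ft_force: [-0.0, 1.5, -0.1]
grip_width: 0.0637
grip_force: 25.0
```

Run:
```python
from h import *
place(4,.0144)
```

```text
held: in tool [ 0.22  0.51 -0.  ] mm dyaw 0.02 0.054
held: in tool [ 0.08  0.41 -0.  ] mm dyaw 0.02 0.055
pos [ 0.4315 -0.2513  0.1118] yaw -4.7 go [ 0.977 -3.811  0.214] turn [-0.001  0.002 -0.001]
```

Request:
move_arm(moves="0.12 -0.5 -0.05 0 0 0 0.5;0.244 -0.953 -0.05 0 0 0 0.5")

```text
time: 24.3
position: [0.4642, -0.1592, 0.1171]
tool_rot: [0.999, -0.043, -0.001, -0.0]
ft_force: [0.1, 0.1, -1.7]
grip_width: 0.0634
grip_force: 25.0
```

Request:
move_arm(moves="0.12 -0.5 -0.05 0 0 0 0.5;0.244 -0.953 -0.05 0 0 0 0.5")

```text
time: 24.5
position: [0.4963, -0.0643, 0.1222]
tool_rot: [0.999, -0.041, -0.001, -0.0]
ft_force: [0.3, -0.4, -0.0]
grip_width: 0.0642
grip_force: 25.0
```

Request:
move_arm(moves="0.12 -0.5 -0.05 0 0 0 0.5;0.244 -0.953 -0.05 0 0 0 0.5")

```text
time: 24.7
position: [0.5284, 0.029, 0.1271]
tool_rot: [0.999, -0.041, -0.001, -0.0]
ft_force: [0.4, -0.6, -0.5]
grip_width: 0.0637
grip_force: 25.0
```

Request:
move_arm(moves="0.12 -0.5 0 0 0 0 0.5;0.244 -0.953 0 0 0 0 0.5;0.244 -0.953 0.1 0 0 0 0.5;0.244 -0.953 0.25 0 0 0 0.5;0.244 -0.953 0.29 0 0 0 0.5;0.244 -0.953 0.29 0 0 0 0.5;0.244 -0.953 0.29 0 0 0 0.5")

```text
time: 25.4
position: [0.5605, 0.119, 0.0988]
tool_rot: [0.999, -0.041, -0.0, 0.0]
ft_force: [-0.4, -0.2, 0.5]
grip_width: 0.0635
grip_force: 25.0
```

Run:
```python
from h import *
for i in range(2): cam("wrist");goto([.56,.1203,.089],-4.65);print(robot.get_obs()["ft_force"],robot.get_obs()["grip_width"])
```

```text
pos [0.5609 0.119  0.0993] yaw -4.76 go [-0.01  -0.012  0.103] turn [ 0.    -0.    -0.001]
[-0.30746486 -0.27140889 -0.02871616] 0.06426709830669489
pos [0.5611 0.1191 0.0995] yaw -4.75 go [-0.012 -0.011  0.105] turn [-0.    -0.    -0.001]
[ 1.46175015 -0.54972495 -0.77735535] 0.06360029366893871
```

Request:
move_arm(moves="-0.01 -0.01 0.05 0 0 0 0.5;-0.01 -0.01 0.08 0 0 0 0.5;-0.01 -0.01 0.095 0 0 0 0.5;-0.01 -0.01 0.095 0 0 0 0.5")

```text
time: 25.9
position: [0.5596, 0.1209, 0.0894]
tool_rot: [0.999, -0.041, -0.0, 0.0]
ft_force: [-0.3, 0.4, -0.6]
grip_width: 0.0638
grip_force: 25.0
```

Request:
move_arm(moves="0 0 0.01 0 0 0 0.5;0 0 0.01 0 0 0 0.5")

```text
time: 26.1
position: [0.5599, 0.121, 0.0886]
tool_rot: [0.999, -0.041, 0.0, 0.0]
ft_force: [-1.0, 0.2, -0.4]
grip_width: 0.0638
grip_force: 25.0
```

Request:
move_arm(moves="0 0 0.007 0 0 0 0.5;0 0 0.007 0 0 0 0.5")

```text
time: 26.3
position: [0.5599, 0.1209, 0.0885]
tool_rot: [0.999, -0.041, 0.0, 0.0]
ft_force: [-0.4, -1.0, 3.8]
grip_width: 0.0636
grip_force: 25.0
```

Request:
move_arm(moves="0 0.005 -0.01 0 0 0 0.5;0 0.005 -0.01 0 0 0 0.5;0 0.005 -0.01 0 0 0 0.7;0 0.005 -0.02 0 0 0 1;0 0.005 -0.02 0 0 0 1;0 0.005 -0.02 0 0 0 1;0 0.005 -0.4 0 0 0 1;0 0.005 -0.8 0 0 0 1")

```text
time: 27.1
position: [0.5585, 0.1203, 0.1672]
tool_rot: [0.999, -0.041, -0.002, 0.0]
ft_force: [-0.4, -0.3, -0.1]
grip_width: 0.0862
grip_force: 0.0
```

Request:
move_arm(moves="-0.5 0 -0.3 0 0 0 1;-0.9 0 -0.4 0 0 0 1;-0.9 0 -0.4 0 0 0 1;-0.9 0 -0.4 0 0 0 1;-0.9 0 -0.4 0 0 0 1")

```text
time: 27.6
position: [0.4714, 0.1277, 0.2081]
tool_rot: [0.999, -0.041, 0.001, -0.0]
ft_force: [0.3, -0.3, -0.1]
grip_width: 0.0872
grip_force: 0.0
```

Run:
```python
from h import *
c=cam("wrist","w7.png",1.5);pile(c,4)
t=cam("top","t7.png",1.5625)
goto([.425,-.366,.14],0)
```

```text
top board [ 0.5603  0.1202 -4.7002] 0.085
off in pad mm [0.19 0.21 0.  ] dyaw 0.12
pos [0.4714 0.1276 0.2076] yaw -4.7 go [-0.058  4.958  0.676] turn [-0.    -0.    -0.052]
```

View pics/t7.png

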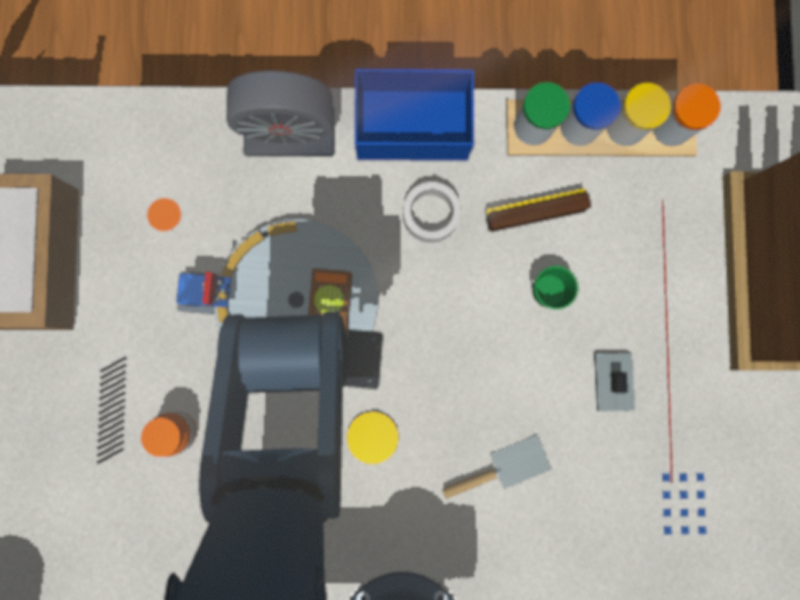

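Request:
move_arm(moves="-0.08 0.5 0.09 0 0 0 1;-0.08 1 0.09 0 0 0 1")

```text
time: 27.9
position: [0.4535, 0.0302, 0.1977]
tool_rot: [0.999, -0.039, -0.001, -0.0]
ft_force: [0.6, -0.5, 0.2]
grip_width: 0.0872
grip_force: 0.0
```

Request:
move_arm(moves="-0.08 0.5 0.09 0 0 0 1;-0.08 1 0.09 0 0 0 1")

```text
time: 28.1
position: [0.437, -0.0689, 0.1887]
tool_rot: [0.999, -0.041, -0.002, -0.001]
ft_force: [0.9, -0.1, 0.3]
grip_width: 0.087
grip_force: 0.0
```

Request:
move_arm(moves="-0.08 0.5 0.09 0 0 0 1;-0.08 1 0.09 0 0 0 1")

```text
time: 28.3
position: [0.4208, -0.1669, 0.1796]
tool_rot: [0.999, -0.041, -0.001, -0.001]
ft_force: [0.3, 1.3, 0.4]
grip_width: 0.0872
grip_force: 0.0
```

Request:
move_arm(moves="-0.08 0.5 0.09 0 0 0 1;-0.08 1 0.09 0 0 0 1")

```text
time: 28.5
position: [0.4047, -0.2646, 0.1704]
tool_rot: [0.999, -0.041, -0.001, -0.001]
ft_force: [0.2, 1.0, -0.0]
grip_width: 0.0872
grip_force: 0.0
```

Request:
move_arm(moves="-0.08 0.5 0.09 0 0 -0.03 1;-0.08 1 0.09 0 0 -0.052 1;-0.08 1 0.09 0 0 -0.052 1;-0.08 1 0.09 0 0 -0.052 1;-0.08 1 0.09 0 0 -0.052 1")

```text
time: 29.0
position: [0.3896, -0.3606, 0.1622]
tool_rot: [1.0, -0.0, -0.001, -0.001]
ft_force: [-0.6, 1.0, -0.1]
grip_width: 0.0872
grip_force: 0.0
```

Run:
```python
from h import *
c=cam("wrist","w8.png");goto([.425,-.37,.12],0)
import pickle;pickle.dump(c,open("w8.pkl","wb"))
```

```text
pos [ 0.3898 -0.3602  0.1624] yaw 0.05 go [0.353 0.1   0.423] turn [-0.001  0.001  0.001]
```

View pics/w8.png

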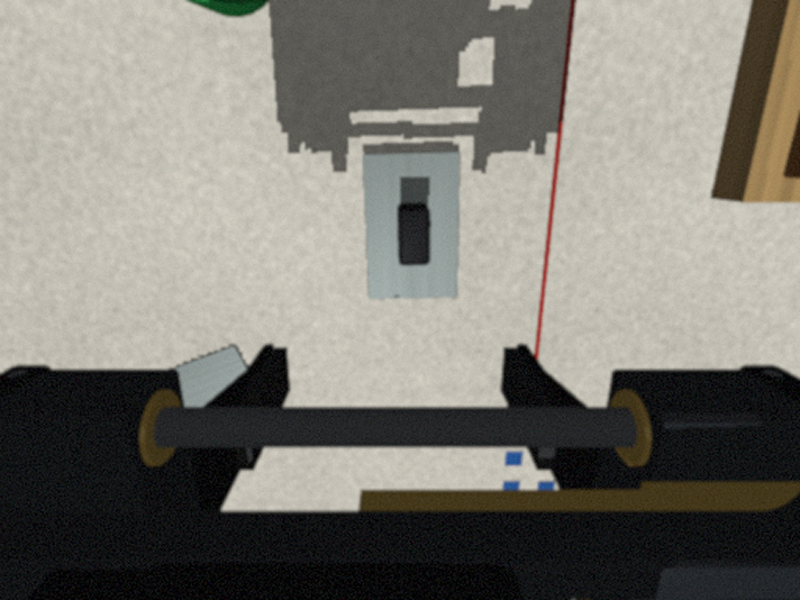

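Run:
```python
from h import *
import pickle;c=pickle.load(open("w8.pkl","rb"))
P=[w(c,u/1.5625,v/1.5625,.012)[:2] for u,v in[(363,153),(460,153),(459.5,298),(368,298)]]
P=np.array(P);print(P.round(4),np.linalg.norm(P-np.roll(P,1,0),axis=1).round(4));ct=P.mean(0);d=P[0]+P[1]-P[2]-P[3];y=np.degrees(np.arctan2(d[1],d[0]));print(ct,y)
print("handle",w(c,414/1.5625,235/1.5625,.046))
goto([*ct,.0145],y)
```

```text
[[ 0.4739 -0.34  ]
 [ 0.4739 -0.4034]
 [ 0.3743 -0.4075]
 [ 0.3743 -0.3415]] [0.0996 0.0634 0.0996 0.066 ]
[ 0.4240892  -0.37309838] 1.6114772972459537
handle [ 0.42569961 -0.37262758  0.046     ]
pos [ 0.3898 -0.3602  0.1624] yaw 0.05 go [0.345 0.133 1.478] turn [-0.001  0.001 -0.017]
```

Request:
move_arm(moves="0.345 0.133 0.3 0 0 -0.017 1;0.345 0.133 0.6 0 0 -0.017 1;0.345 0.133 0.9 0 0 -0.017 1;0.345 0.133 0.9 0 0 -0.017 1")

```text
time: 29.45
position: [0.423, -0.3708, 0.0696]
tool_rot: [1.0, 0.015, -0.003, -0.004]
ft_force: [-0.1, 0.8, -0.4]
grip_width: 0.0869
grip_force: 0.0
```

Request:
move_arm(moves="0 0 0.35 0 0 0 1;0 0 0.35 0 0 0 1;0 0 0.35 0 0 0 1;0 0 0.35 0 0 0 1")

```text
time: 29.85
position: [0.4252, -0.3756, 0.0399]
tool_rot: [1.0, 0.014, 0.001, 0.001]
ft_force: [-0.3, 0.3, 0.5]
grip_width: 0.0868
grip_force: 0.0
```

Run:
```python
from h import *
goto([.4241,-.3731,.0145],1.6)
```

```text
pos [ 0.4252 -0.3756  0.0399] yaw 1.55 go [-0.011 -0.026  0.254] turn [ 0.001 -0.001 -0.001]
```

Request:
move_arm(moves="-0.01 -0.02 0.15 0 0 0 1;-0.01 -0.02 0.252 0 0 0 1;-0.01 -0.02 0.252 0 0 0 1;-0.01 -0.02 0.252 0 0 0 0.5;-0.01 -0.02 0.252 0 0 0 0.5;-0.01 -0.02 0.252 0 0 0 0.5;-0.01 -0.02 0.252 0 0 0 0.5;-0.01 -0.02 0.252 0 0 0 0.5", squeeze=45)

```text
time: 30.65
position: [0.4234, -0.373, 0.0131]
tool_rot: [1.0, 0.013, 0.0, -0.0]
ft_force: [0.3, 0.8, 3.1]
grip_width: 0.0635
grip_force: 45.0
```

Request:
move_arm(moves="0 0 -0.2 0 0 0 0.5;0 0 -0.5 0 0 0.03 0.5;0 0 -0.8 0 0 0.069 0.5;0 0 -1 0 0 0.069 0.5;0 0 -1 0 0 0.069 0.5;0 0 -1 0 0 0.069 0.5")

```text
time: 31.25
position: [0.423, -0.3727, 0.1123]
tool_rot: [0.999, -0.041, -0.0, -0.0]
ft_force: [-0.2, -0.1, -2.7]
grip_width: 0.0635
grip_force: 45.0
```

Run:
```python
from h import *
c=cam("wrist","w9.png")
import pickle;pickle.dump((c,robot.get_obs()),open("w9.pkl","wb"))
goto([.56,.1203,.15],-4.65)
```

```text
pos [ 0.4227 -0.3722  0.1116] yaw -4.68 go [ 0.966 -5.022 -0.377] turn [-0.001  0.001 -0.   ]
```

View pics/w9.png

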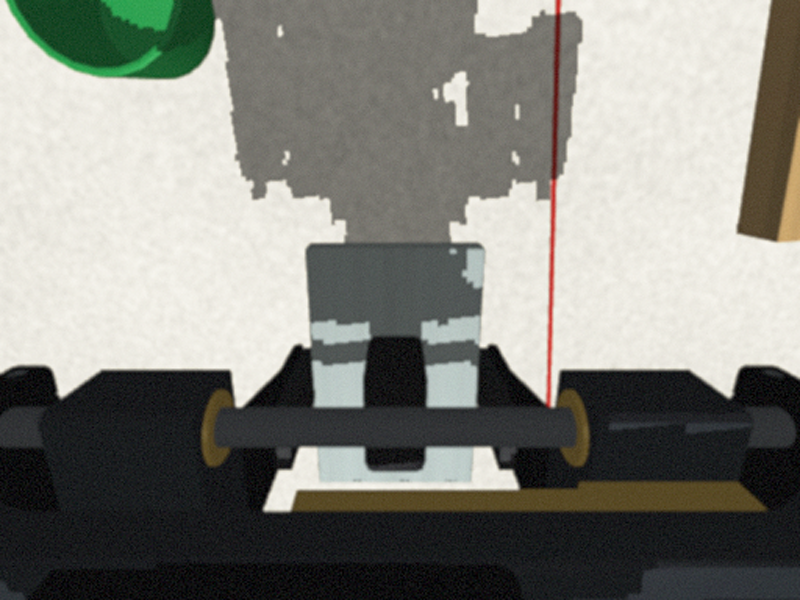

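Request:
move_arm(moves="0.08 -0.45 -0.06 0 0 0 0.5;0.16 -0.837 -0.06 0 0 0 0.5")

```text
time: 31.5
position: [0.4453, -0.29, 0.1173]
tool_rot: [0.999, -0.042, -0.001, -0.001]
ft_force: [0.7, -0.0, -3.1]
grip_width: 0.0636
grip_force: 45.0
```

Request:
move_arm(moves="0.08 -0.45 -0.06 0 0 0 0.5;0.16 -0.837 -0.06 0 0 0 0.5")

```text
time: 31.7
position: [0.468, -0.2064, 0.1234]
tool_rot: [0.999, -0.041, -0.001, -0.001]
ft_force: [1.0, -1.0, -2.8]
grip_width: 0.0634
grip_force: 45.0
```

Request:
move_arm(moves="0.08 -0.45 -0.06 0 0 0 0.5;0.16 -0.837 -0.06 0 0 0 0.5")

```text
time: 31.9
position: [0.4909, -0.1243, 0.1295]
tool_rot: [0.999, -0.041, -0.001, -0.001]
ft_force: [0.6, 0.7, -2.9]
grip_width: 0.0636
grip_force: 45.0
```

Request:
move_arm(moves="0.08 -0.45 -0.06 0 0 0 0.5;0.16 -0.837 -0.06 0 0 0 0.5")

```text
time: 32.1
position: [0.5138, -0.0423, 0.1355]
tool_rot: [0.999, -0.041, -0.001, -0.0]
ft_force: [0.9, -1.1, -2.0]
grip_width: 0.0636
grip_force: 45.0
```

Request:
move_arm(moves="0.08 -0.45 -0.06 0 0 0 0.5;0.16 -0.837 -0.06 0 0 0 0.5")

```text
time: 32.3
position: [0.5366, 0.0397, 0.1414]
tool_rot: [0.999, -0.041, -0.001, -0.0]
ft_force: [1.1, -1.1, -3.0]
grip_width: 0.0634
grip_force: 45.0
```

Request:
move_arm(moves="0.08 -0.45 -0.06 0 0 0 0.5;0.163 -0.837 -0.06 0 0 0 0.5;0.163 -0.837 -0.06 0 0 0 0.5;0.163 -0.837 0 0 0 0 0.5;0.163 -0.837 0.15 0 0 0 0.5;0.163 -0.837 0.25 0 0 0 0.5;0.163 -0.837 0.25 0 0 0 0.5;0.163 -0.837 0.25 0 0 0 0.5")

```text
time: 33.1
position: [0.5598, 0.1186, 0.117]
tool_rot: [0.999, -0.042, -0.001, 0.0]
ft_force: [-0.5, 0.6, -2.3]
grip_width: 0.0636
grip_force: 45.0
```

Run:
```python
from h import *
c=cam("wrist","w10.png",1);goto([.5597,.1203,.1005],-4.65);print(robot.get_obs()["ft_force"],robot.get_obs()["grip_width"])
g=c["image"].astype(float).sum(2)
print(g[148:164,225].round(),g[148:164,250].round(), g[148:164,290].round())
```

```text
pos [0.5604 0.1188 0.1176] yaw -4.75 go [-0.008 -0.014  0.171] turn [ 0.     0.    -0.001]
[-0.08632054  0.47695679 -1.83386629] 0.06340244108909995
[162. 168. 181. 175. 163. 174. 205. 215. 218. 216. 233. 239. 261. 257.
 253. 260.] [164. 156. 151. 177. 188. 186. 204. 215. 213. 231. 224. 239. 249. 256.
 251. 247.] [171. 163. 160. 155. 169. 186. 187. 210. 229. 227. 243. 247. 257. 267.
 267. 255.]
```

Request:
move_arm(moves="-0.008 -0.009 0.08 0 0 0 0.5;-0.008 -0.009 0.13 0 0 0 0.5;-0.008 -0.009 0.155 0 0 0 0.5;-0.008 -0.009 0.155 0 0 0 0.5;-0.008 -0.009 0.155 0 0 0 0.5")

```text
time: 33.65
position: [0.5597, 0.1206, 0.1023]
tool_rot: [0.999, -0.041, 0.0, 0.0]
ft_force: [-0.1, -0.6, -2.1]
grip_width: 0.0636
grip_force: 45.0
```

Run:
```python
from h import *
goto([.5597,.1203,.1003],-4.65);print(robot.get_obs()["ft_force"])
```

```text
pos [0.5597 0.1206 0.1023] yaw -4.67 go [0.001 0.003 0.02 ] turn [ 0. -0. -0.]
[-0.0576626  -0.63443123 -2.10281945]
```

Request:
move_arm(moves="0 0.003 0.01 0 0 0 0.5;0 0.003 0.015 0 0 0 0.5;0 0.003 0.015 0 0 0 0.5")

```text
time: 33.95
position: [0.5596, 0.1202, 0.1008]
tool_rot: [0.999, -0.041, 0.0, 0.0]
ft_force: [0.1, -0.3, -1.7]
grip_width: 0.0635
grip_force: 45.0
```

Request:
move_arm(moves="0 0 0.008 0 0 0 0.5;0 0 0.008 0 0 0 0.5")

```text
time: 34.15
position: [0.5597, 0.1203, 0.1002]
tool_rot: [0.999, -0.041, 0.0, -0.0]
ft_force: [-0.8, -0.4, -1.6]
grip_width: 0.0633
grip_force: 45.0
```

Request:
move_arm(moves="0 0 0.007 0 0 0 0.5;0 0 0.007 0 0 0 0.5")

```text
time: 34.35
position: [0.5597, 0.1202, 0.1001]
tool_rot: [0.999, -0.041, 0.0, -0.0]
ft_force: [-1.3, 0.2, 4.7]
grip_width: 0.0632
grip_force: 45.0
```

Request:
move_arm(moves="0 0 -0.01 0 0 0 0.5;0 0 -0.01 0 0 0 0.7;0 0 -0.02 0 0 0 1;0 0 -0.02 0 0 0 1;0 0 -0.02 0 0 0 1;0 0 -0.4 0 0 0 1;0 0 -0.8 0 0 0 1")

```text
time: 35.05
position: [0.5584, 0.1201, 0.1786]
tool_rot: [0.999, -0.041, -0.002, 0.0]
ft_force: [1.5, -0.5, 0.4]
grip_width: 0.086
grip_force: 0.0
```

Request:
move_arm(moves="-0.5 0 -0.3 0 0 0 1;-0.9 -0.4 -0.6 0 0 0 1;-0.9 -0.8 -0.6 0 0 0 1;-0.9 -0.8 -0.6 0 0 0 1;-0.9 -0.8 -0.6 0 0 0 1;-0.9 -0.8 -0.6 0 0 0 1")

```text
time: 35.65
position: [0.4765, 0.2068, 0.2389]
tool_rot: [0.999, -0.041, -0.0, 0.0]
ft_force: [0.6, 0.6, 0.7]
grip_width: 0.0869
grip_force: 0.0
```

Run:
```python
from h import *
c=cam("wrist","w11.png");goto([.5597,.1203,.1003],-4.65)
import pickle;pickle.dump(c,open("w11.pkl","wb"))
print(np.array([px(c,[*(np.array(PAD[:2])+R.from_euler("z",PAD[2],degrees=True).apply([sx*.05,sy*.032,0])[:2]),.099])*1.5625 for sx,sy in[(1,1),(1,-1),(-1,-1),(-1,1)]]).round(1))
```

```text
pos [0.4766 0.2064 0.2387] yaw -4.74 go [0.901 0.788 1.383] turn [ 0.     0.001 -0.001]
[[474.3  53.8]
 [581.9  54.2]
 [562.3 222.9]
 [465.7 222.7]]
```

View pics/w11.png

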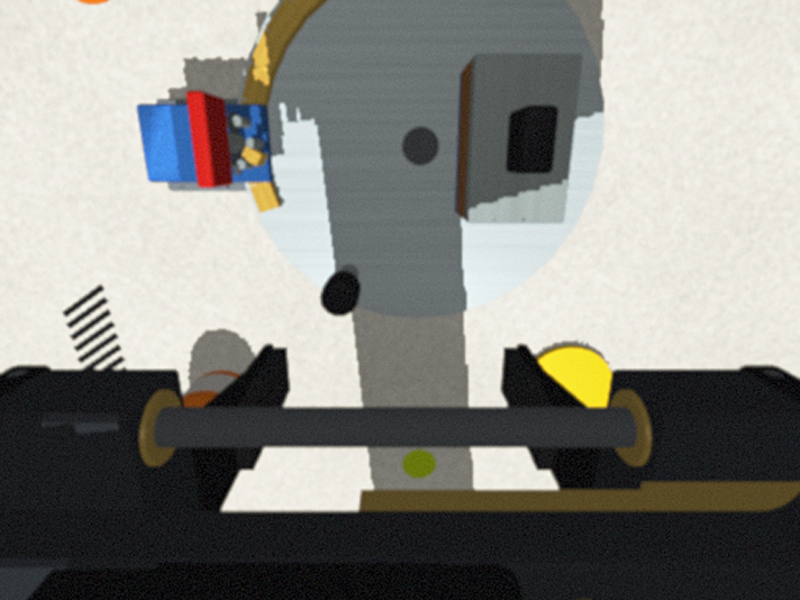

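Run:
```python
from h import *
import pickle;c=pickle.load(open("w11.pkl","rb"))
h=cv2.cvtColor(c["image"],cv2.COLOR_RGB2HSV);m=((h[:,:,0]<8)|(h[:,:,0]>172))&(h[:,:,1]>150)
m[:60*1]&=True; m[:, :100]=0; m[:, 160:]=0; m[:50]=0;m[130:]=0
wi=w(c,207/1.5625,138/1.5625,.125);print(wi)
p,e=fit(c,m,[wi[0],wi[1],-4],.106,.032,(.05,.01));print("wing",p.round(4),round(e,3))
ax=np.array(PAD[:2])+R.from_euler("z",PAD[2],degrees=True).apply([0,.06,0])[:2];print("axis",ax.round(4),"axis px",w(c,420/1.5625,146/1.5625,.037))
print("dist wing",np.linalg.norm(p[:2]-ax), np.degrees(np.arctan2(*(p[:2]-ax)[::-1])))
k=w(c,341/1.5625,293/1.5625,.0925);print("knob",k,np.linalg.norm(k[:2]-ax),np.degrees(np.arctan2(*(k[:2]-ax)[::-1])))
goto([p[0],p[1],.2],p[2])
```

```text
[0.57698434 0.30537948 0.125     ]
wing [ 0.5756  0.304  -4.7213] 0.163
axis [0.5651 0.1798] axis px [0.56467985 0.17957242 0.037     ]
dist wing 0.1246396505612713 85.20935671062729
knob [0.46939023 0.24498627 0.0925    ] 0.1158410681510765 145.74848330984355
pos [0.4766 0.2064 0.2387] yaw -4.74 go [ 0.906 -1.055  0.385] turn [ 0.     0.001 -0.   ]
```

Request:
move_arm(moves="0.45 -0.5 0 0 0 0 0.5;0.9 -0.95 0 0 0 0 0.5;0.9 -0.95 0 0 0 0 0.5;0.9 -0.95 0 0 0 0 0.5", squeeze=45)

```text
time: 36.1
position: [0.5778, 0.2953, 0.2379]
tool_rot: [0.999, -0.041, 0.001, -0.001]
ft_force: [0.1, 0.0, 0.1]
grip_width: 0.0627
grip_force: 0.0
```

Request:
move_arm(moves="0.006 -0.105 0.4 0 0 0 0.5;0.006 -0.105 0.8 0 0 0 0.5;0.006 -0.105 0.8 0 0 0 0.5;0.006 -0.105 0.8 0 0 0 0.5")

```text
time: 36.5
position: [0.5749, 0.3035, 0.1585]
tool_rot: [0.999, -0.042, -0.001, 0.001]
ft_force: [1.4, 0.1, 0.0]
grip_width: 0.0441
grip_force: 0.0
```

Run:
```python
from h import *
c=cam("wrist");goto([.5755,.3042,.117],-4.75);print(robot.get_obs()["q"].round(2))
```

```text
pos [0.5762 0.3042 0.1603] yaw -4.76 go [-0.007  0.     0.433] turn [-0.    -0.001 -0.   ]
[ 0.31  0.65  1.43 -0.    1.07  1.97]
```

Request:
move_arm(moves="-0.005 0 0.3 0 0 0 0.5;-0.005 0 0.43 0 0 0 0.5;-0.005 0 0.43 0 0 0 0.5;-0.005 0 0.43 0 0 0 0.5;-0.005 0 0.43 0 0 0 0;-0.005 0 0.43 0 0 0 0;-0.005 0 0.43 0 0 0 0;-0.005 0 0.43 0 0 0 0;-0.005 0 0.43 0 0 0 0;-0.005 0 0.43 0 0 0 0")

```text
time: 37.55
position: [0.5749, 0.3049, 0.1164]
tool_rot: [0.999, -0.041, 0.0, 0.0]
ft_force: [-0.8, -0.5, 1.4]
grip_width: 0.0098
grip_force: 45.0
```

Run:
```python
from h import *
c=cam("wrist","w12.png");goto([.5755,.3042,.117],-4.75)
```

```text
pos [0.5749 0.3049 0.1164] yaw -4.68 go [ 0.007  0.006 -0.006] turn [ 0.    -0.     0.001]
```

View pics/w12.png

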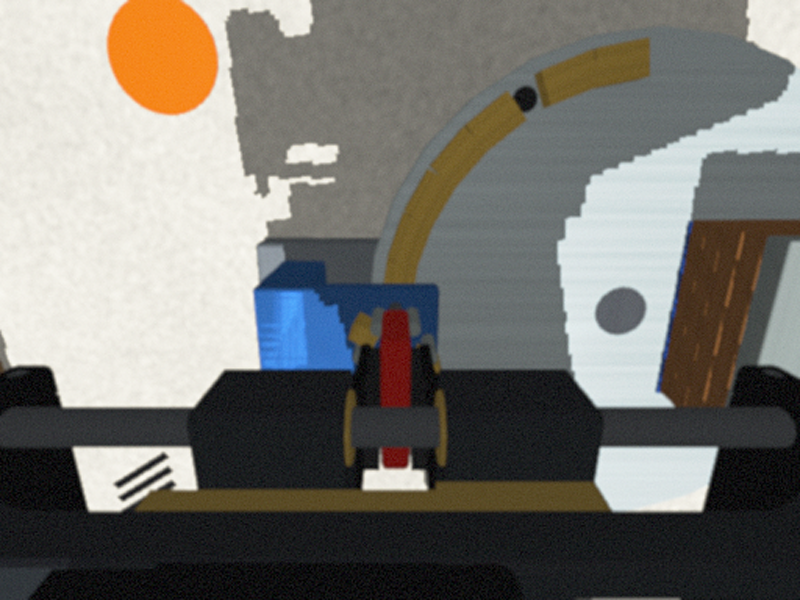

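Request:
move_arm(moves="0 0 -0.08 0 0 0 0;0 0 -0.16 0 0 0 0;0 0 -0.22 0 0 0 0;0 0 -0.22 0 0 0 0;0 0 -0.22 0 0 0 0")

```text
time: 38.1
position: [0.5747, 0.3049, 0.1378]
tool_rot: [0.999, -0.041, -0.0, 0.0]
ft_force: [4.0, -0.4, -10.8]
grip_width: 0.0099
grip_force: 45.0
```

Request:
move_arm(moves="0.005 0 -0.005 0 0 -0.09 0;0.005 0 -0.005 0 0 -0.18 0;0.005 0 -0.005 0 0 -0.27 0;0.005 0 -0.005 0 0 -0.36 0;0.005 0 -0.005 0 0 -0.45 0;0.005 0 -0.005 0 0 -0.54 0;0.005 0 -0.005 0 0 -0.62 0;0.005 0 -0.005 0 0 -0.668 0;0.005 0 -0.005 0 0 -0.668 0;0.005 0 -0.005 0 0 -0.668 0")

```text
time: 39.1
position: [0.5753, 0.3039, 0.1382]
tool_rot: [0.886, 0.464, -0.001, 0.001]
ft_force: [3.2, -3.7, -10.8]
grip_width: 0.0096
grip_force: 45.0
```

Run:
```python
from h import *
goto([.5755,.3042,.13],55.25);print(robot.get_obs()["moment"])
```

```text
pos [0.5753 0.3039 0.1382] yaw 55.34 go [ 0.004 -0.     0.082] turn [0.    0.001 0.001]
[-0.62969578 -0.8036958   0.04269397]
```

Twisted 60°. Lower into the notch (park at 0.014, i.e. about 8 mm down).

Request:
move_arm(moves="0 0 0.04 0 0 0 0;0 0 0.08 0 0 0 0;0 0 0.085 0 0 0 0;0 0 0.085 0 0 0 0")

```text
time: 39.5
position: [0.5754, 0.3039, 0.1304]
tool_rot: [0.886, 0.464, -0.001, 0.001]
ft_force: [3.0, -4.8, -9.2]
grip_width: 0.0098
grip_force: 45.0
```

Request:
move_arm(moves="0 0 0.01 0 0 0 0;0 0 0.01 0 0 0 0;0 0 0.015 0 0 0 0;0 0 0.015 0 0 0 0")

```text
time: 39.9
position: [0.5754, 0.3039, 0.1303]
tool_rot: [0.886, 0.465, -0.0, 0.001]
ft_force: [0.9, -5.0, -2.4]
grip_width: 0.0096
grip_force: 45.0
```

Request:
move_arm(moves="0 0 0 0 0 0 0.35;0 0 0 0 0 0 0.35;0 0 0 0 0 0 0.35;0 0 0 0 0 0 0.35;0 0 -0.1 0 0 0 0.35;0 0 -0.3 0 0 0 0.35;0 0 -0.8 0 0 0 0.35;0 0 -0.8 0 0 0 0.35")

```text
time: 40.7
position: [0.5798, 0.307, 0.2167]
tool_rot: [0.885, 0.465, 0.008, 0.001]
ft_force: [0.6, 1.7, 0.4]
grip_width: 0.0305
grip_force: 0.0
```

Request:
move_arm(moves="-0.2 -0.1 0 0 0 0.09 0.5;-0.4 -0.2 0 0 0 0.18 0.5;-0.6 -0.3 0 0 0 0.27 0.5;-0.8 -0.4 0 0 0 0.36 0.5;-1 -0.5 0 0 0 0.45 0.5;-1 -0.5 0 0 0 0.54 0.5;-1 -0.5 0 0 0 0.63 0.5;-1 -0.5 0 0 0 0.668 0.5;-1 -0.5 0 0 0 0.668 0.5;-1 -0.5 0 0 0 0.668 0.5")

```text
time: 41.7
position: [0.4776, 0.2513, 0.2092]
tool_rot: [0.999, -0.04, 0.0, -0.0]
ft_force: [-1.0, 0.4, -0.1]
grip_width: 0.0435
grip_force: 0.0
```

Run:
```python
from h import *
c=cam("wrist","w13.png");goto([.4700,.2445,.087],-4.7)
t=cam("top")
import pickle;pickle.dump(c,open("w13.pkl","wb"))
```

```text
pos [0.4775 0.2512 0.2091] yaw -4.62 go [-0.07   0.074  1.221] turn [-0.    -0.     0.001]
```

View pics/w13.png

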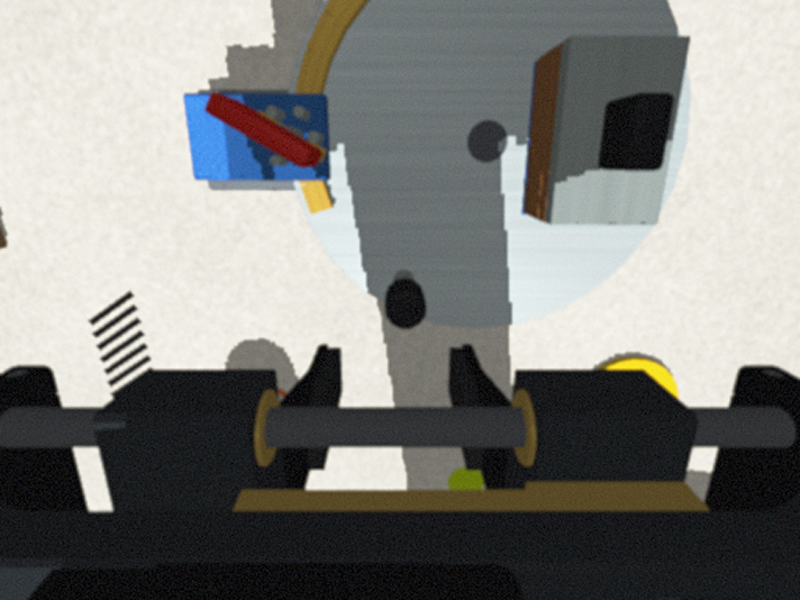

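Run:
```python
from h import *
import pickle;c=pickle.load(open("w13.pkl","rb"))
k=w(c,405.5/1.5625,303/1.5625,.0925);ax=np.array([.5651,.1798]);print("knob",k,np.linalg.norm(k[:2]-ax),np.degrees(np.arctan2(*(k[:2]-ax)[::-1])))
k=ax+.115*(k[:2]-ax)/np.linalg.norm(k[:2]-ax)
goto([*k,.087],-4.7)
a0=np.arctan2(*(k-ax)[::-1])
M=R.from_euler("z",-4.7,degrees=True)*R.from_quat([1,0,0,0])
for d in(15,30,45,60): 
    q=ax+.115*np.array([np.cos(a0+np.radians(d)),np.sin(a0+np.radians(d))]);print(d,q.round(4),(M.inv().apply([*(q-k),0])*10).round(3))
```

```text
knob [0.46927194 0.24453309 0.0925    ] 0.11564337266646778 145.96046872513884
pos [0.4775 0.2512 0.209 ] yaw -4.63 go [-0.071  0.077  1.22 ] turn [-0.    -0.     0.001]
15 [0.4564 0.2173] [-0.112  0.279  0.   ]
30 [0.4504 0.1879] [-0.147  0.577  0.   ]
45 [0.4522 0.1579] [-0.105  0.874  0.   ]
60 [0.4617 0.1295] [0.013 1.15  0.   ]
```

Request:
move_arm(moves="-0.07 0.077 0 0 0 0 0.6;-0.07 0.077 0.3 0 0 0 0.6;-0.07 0.077 0.7 0 0 0 0.6;-0.07 0.077 0.8 0 0 0 0.6;-0.07 0.077 0.8 0 0 0 0.6;-0.07 0.077 0.8 0 0 0 0.6", squeeze=20)

```text
time: 42.4
position: [0.4704, 0.2441, 0.1296]
tool_rot: [0.999, -0.041, 0.001, -0.0]
ft_force: [-0.3, 0.3, -0.1]
grip_width: 0.052
grip_force: 0.0
```

Run:
```python
from h import *
goto([.4698,.2442,.087],-4.7)
```

```text
pos [0.4704 0.2441 0.1296] yaw -4.68 go [-0.007 -0.001  0.426] turn [-0.    -0.001  0.   ]
```

Request:
move_arm(moves="-0.005 0 0.2 0 0 0 0.6;-0.005 0 0.42 0 0 0 0.6;-0.005 0 0.42 0 0 0 0.6;-0.005 0 0.42 0 0 0 0.6;-0.005 0 0.42 0 0 0 0.1;-0.005 0 0.42 0 0 0 0.1;-0.005 0 0.42 0 0 0 0.1;-0.005 0 0.42 0 0 0 0.1;-0.005 0 0.42 0 0 0 0.1;-0.005 0 0.42 0 0 0 0.1")

```text
time: 43.4
position: [0.4692, 0.2444, 0.0872]
tool_rot: [0.999, -0.041, 0.0, -0.0]
ft_force: [-1.0, 1.2, 5.3]
grip_width: 0.0255
grip_force: 20.0
```

Run:
```python
from h import *
goto([.4617,.1295,.087],-4.7)
```

```text
pos [0.4692 0.2444 0.0872] yaw -4.69 go [1.900e-02 1.151e+00 1.000e-03] turn [-0. -0.  0.]
```

Run:
```python
from h import *
M=R.from_euler("z",-4.7,degrees=True)*R.from_quat([1,0,0,0]);a0=145.96
P=lambda d:.115*np.array([np.cos(np.radians(a0+d)),np.sin(np.radians(a0+d)),0])
for s in([0,.7,2,4,6,8,10.5,13,15.5,18,20.5,23,25],[25,27.5,30,32.5,35,37.5,40,42.5,45,47.5,50,51.5,52.5],[52.5,54,55.5,57,58,59,59.7,60]):
    print(";".join("%.3f %.3f 0 0 0 0 0.1"%tuple((M.inv().apply(P(d)-P(s[0]))*10)[:2]) for d in s[1:]))
```

```text
-0.007 0.012 0 0 0 0 0.1;-0.019 0.035 0 0 0 0 0.1;-0.037 0.071 0 0 0 0 0.1;-0.053 0.108 0 0 0 0 0.1;-0.069 0.145 0 0 0 0 0.1;-0.086 0.192 0 0 0 0 0.1;-0.101 0.240 0 0 0 0 0.1;-0.114 0.288 0 0 0 0 0.1;-0.125 0.337 0 0 0 0 0.1;-0.134 0.387 0 0 0 0 0.1;-0.140 0.436 0 0 0 0 0.1;-0.144 0.476 0 0 0 0 0.1
-0.003 0.050 0 0 0 0 0.1;-0.003 0.100 0 0 0 0 0.1;-0.002 0.150 0 0 0 0 0.1;0.002 0.200 0 0 0 0 0.1;0.008 0.250 0 0 0 0 0.1;0.017 0.300 0 0 0 0 0.1;0.027 0.349 0 0 0 0 0.1;0.039 0.397 0 0 0 0 0.1;0.054 0.445 0 0 0 0 0.1;0.071 0.493 0 0 0 0 0.1;0.082 0.521 0 0 0 0 0.1;0.089 0.539 0 0 0 0 0.1
0.012 0.028 0 0 0 0 0.1;0.025 0.055 0 0 0 0 0.1;0.039 0.082 0 0 0 0 0.1;0.048 0.099 0 0 0 0 0.1;0.058 0.117 0 0 0 0 0.1;0.065 0.129 0 0 0 0 0.1;0.068 0.134 0 0 0 0 0.1
```

Request:
move_arm(moves="-0.007 0.012 0 0 0 0 0.1;-0.02 0.035 0 0 0 0 0.1;-0.037 0.071 0 0 0 0 0.1;-0.053 0.108 0 0 0 0 0.1;-0.069 0.145 0 0 0 0 0.1;-0.086 0.192 0 0 0 0 0.1;-0.101 0.24 0 0 0 0 0.1;-0.114 0.288 0 0 0 0 0.1;-0.125 0.337 0 0 0 0 0.1;-0.134 0.387 0 0 0 0 0.1;-0.14 0.436 0 0 0 0 0.1;-0.144 0.476 0 0 0 0 0.1")

```text
time: 44.6
position: [0.4506, 0.1981, 0.0871]
tool_rot: [0.999, -0.04, -0.0, -0.0]
ft_force: [-2.3, 4.3, 7.0]
grip_width: 0.0256
grip_force: 20.0
```

Request:
move_arm(moves="-0.003 0.05 0 0 0 0 0.1;-0.003 0.1 0 0 0 0 0.1;-0.002 0.15 0 0 0 0 0.1;0.002 0.2 0 0 0 0 0.1;0.008 0.25 0 0 0 0 0.1;0.017 0.3 0 0 0 0 0.1;0.027 0.349 0 0 0 0 0.1;0.039 0.397 0 0 0 0 0.1;0.054 0.445 0 0 0 0 0.1;0.071 0.493 0 0 0 0 0.1;0.082 0.521 0 0 0 0 0.1;0.089 0.539 0 0 0 0 0.1")

```text
time: 45.8
position: [0.4552, 0.1433, 0.0871]
tool_rot: [0.999, -0.04, -0.0, 0.0]
ft_force: [-3.0, 4.7, 7.4]
grip_width: 0.0257
grip_force: 20.0
```

Request:
move_arm(moves="0.012 0.028 0 0 0 0 0.1;0.025 0.055 0 0 0 0 0.1;0.039 0.082 0 0 0 0 0.1;0.048 0.099 0 0 0 0 0.1;0.058 0.117 0 0 0 0 0.1;0.065 0.129 0 0 0 0 0.1;0.068 0.134 0 0 0 0 0.1;0.068 0.134 0 0 0 0 0.1;0.068 0.134 0 0 0 0 0.1")

```text
time: 46.7
position: [0.4608, 0.1295, 0.0871]
tool_rot: [0.999, -0.04, -0.0, 0.0]
ft_force: [-2.4, 2.6, 6.7]
grip_width: 0.0252
grip_force: 20.0
```

Run:
```python
from h import *
goto([.4617,.1295,.087],-4.7)
p=robot.get_obs()["position"][:2]-[.5651,.1798];print(np.linalg.norm(p),np.degrees(np.arctan2(p[1],p[0]))-145.96+360)
c=cam("wrist");import pickle;pickle.dump(c,open("w14.pkl","wb"))
```

```text
pos [0.4608 0.1295 0.0871] yaw -4.61 go [ 0.009 -0.001  0.001] turn [0.    0.    0.001]
0.11583659052180444 59.80025203434559
```

Request:
move_arm(moves="0 0 0 0 0 0 0.4;0 0 0 0 0 0 0.5;0 0 0 0 0 0 0.5;0 0 0 0 0 0 0.5;0 0 -0.2 0 0 0 0.5;0 0 -0.5 0 0 0 0.5;0 0 -1 0 0 0 0.5;0 0 -1 0 0 0 0.5")

```text
time: 47.55
position: [0.4653, 0.1296, 0.1918]
tool_rot: [0.999, -0.041, 0.006, -0.0]
ft_force: [0.6, -0.7, -0.1]
grip_width: 0.0439
grip_force: 0.0
```

Request:
move_arm(moves="0.25 -0.46 -0.1 0 0 0 0.5;0.5 -0.92 -0.2 0 0 0 0.5;0.5 -0.92 -0.2 0 0 0 0.5", squeeze=45)

```text
time: 47.85
position: [0.5227, 0.2206, 0.2078]
tool_rot: [0.999, -0.04, 0.004, -0.001]
ft_force: [0.0, 0.6, -0.7]
grip_width: 0.0437
grip_force: 0.0
```

Request:
move_arm(moves="0.25 -0.46 0 0 0 -0.09 0.5;0.5 -0.91 0 0 0 -0.18 0.5;0.5 -0.91 0 0 0 -0.27 0.5;0.5 -0.91 0 0 0 -0.36 0.5;0.5 -0.91 0 0 0 -0.45 0.5;0.5 -0.91 0 0 0 -0.54 0.5;0.5 -0.91 0 0 0 -0.63 0.5;0.5 -0.91 0 0 0 -0.667 0.5;0.5 -0.91 0 0 0 -0.667 0.5;0.5 -0.91 0 0 0 -0.667 0.5")

```text
time: 48.85
position: [0.5753, 0.3031, 0.2058]
tool_rot: [0.886, 0.464, -0.001, -0.0]
ft_force: [-0.4, 0.8, 0.3]
grip_width: 0.0435
grip_force: 0.0
```

Run:
```python
from h import *
goto([.5755,.304,.1303],55.3)
```

```text
pos [0.5753 0.3031 0.2058] yaw 55.26 go [ 0.01  -0.003  0.755] turn [-0.001  0.001 -0.   ]
```

Request:
move_arm(moves="0.01 0 0.3 0 0 0 0.5;0.01 0 0.6 0 0 0 0.5;0.01 0 0.755 0 0 0 0.5;0.01 0 0.755 0 0 0 0.5;0.01 0 0.755 0 0 0 0.5;0.01 0 0.755 0 0 0 0;0.01 0 0.755 0 0 0 0;0.01 0 0.755 0 0 0 0;0.01 0 0.755 0 0 0 0;0.01 0 0.755 0 0 0 0;0.01 0 0.755 0 0 0 0")

```text
time: 49.95
position: [0.5761, 0.3047, 0.1316]
tool_rot: [0.886, 0.464, -0.0, -0.0]
ft_force: [-0.9, 0.2, 2.2]
grip_width: 0.0098
grip_force: 44.8
```

Run:
```python
from h import *
goto([.5755,.304,.1385],55.3);print(robot.get_obs()["grip_width"])
```

```text
pos [0.5761 0.3047 0.1316] yaw 55.34 go [-0.009 -0.001 -0.069] turn [-0. -0.  0.]
0.009759052299512856
```

Request:
move_arm(moves="-0.005 0 -0.04 0 0 0 0;-0.005 0 -0.085 0 0 0 0;-0.005 0 -0.085 0 0 0 0;-0.005 0 -0.085 0 0 0 0")

```text
time: 50.35
position: [0.576, 0.3045, 0.1389]
tool_rot: [0.886, 0.464, -0.0, -0.0]
ft_force: [2.7, 3.9, -10.4]
grip_width: 0.0096
grip_force: 44.8
```

Request:
move_arm(moves="0 0 -0.005 0 0 0.09 0;0 0 -0.005 0 0 0.18 0;0 0 -0.005 0 0 0.27 0;0 0 -0.005 0 0 0.36 0;0 0 -0.005 0 0 0.45 0;0 0 -0.005 0 0 0.54 0;0 0 -0.005 0 0 0.62 0;0 0 -0.005 0 0 0.667 0;0 0 -0.005 0 0 0.667 0;0 0 -0.005 0 0 0.667 0")

```text
time: 51.35
position: [0.5759, 0.3045, 0.1397]
tool_rot: [0.999, -0.04, -0.0, -0.0]
ft_force: [2.9, 5.4, -10.7]
grip_width: 0.0102
grip_force: 45.2
```

Run:
```python
from h import *
goto([.5755,.304,.1165],-4.75);print(robot.get_obs()["moment"])
```

```text
pos [0.5759 0.3045 0.1397] yaw -4.62 go [-0.004  0.006  0.232] turn [-0.001  0.     0.001]
[ 0.89052289 -0.54764173  0.02203175]
```

Request:
move_arm(moves="0 0 0.05 0 0 0 0;0 0 0.1 0 0 0 0;0 0 0.15 0 0 0 0;0 0 0.19 0 0 0 0;0 0 0.215 0 0 0 0;0 0 0.215 0 0 0 0;0 0 0.215 0 0 0 0")

```text
time: 52.05
position: [0.576, 0.3045, 0.1185]
tool_rot: [0.999, -0.041, -0.0, -0.0]
ft_force: [2.0, 4.7, -8.7]
grip_width: 0.0098
grip_force: 45.2
```

Request:
move_arm(moves="0 0 0.01 0 0 0 0;0 0 0.01 0 0 0 0;0 0 0.01 0 0 0 0")

```text
time: 52.35
position: [0.576, 0.3045, 0.118]
tool_rot: [0.999, -0.041, -0.0, -0.0]
ft_force: [0.7, 5.8, -6.7]
grip_width: 0.0098
grip_force: 45.3
```

Request:
move_arm(moves="0 0 0.005 0 0 0 0;0 0 0.005 0 0 0 0.35;0 0 0.005 0 0 0 0.35;0 0 0.005 0 0 0 0.35;0 0 0.005 0 0 0 0.35;0 0 -0.2 0 0 0 0.35;0 0 -0.5 0 0 0 0.35;0 0 -1 0 0 0 0.35;0 0 -1 0 0 0 0.35")

```text
time: 53.25
position: [0.5808, 0.3052, 0.2256]
tool_rot: [0.999, -0.041, 0.007, -0.002]
ft_force: [0.6, 0.7, 0.4]
grip_width: 0.0303
grip_force: 0.0
```

Request:
move_arm(moves="-0.5 0.2 0 0 0 0 0.5;-0.95 0.5 -0.2 0 0 0 0.5;-0.95 0.7 -0.2 0 0 0 0.5;-0.95 0.7 -0.2 0 0 0 0.5;-0.95 0.7 -0.2 0 0 0 0.5;-0.95 0.7 -0.2 0 0 0 0.5")

```text
time: 53.85
position: [0.4769, 0.2424, 0.2378]
tool_rot: [0.999, -0.041, 0.001, -0.0]
ft_force: [0.1, -1.0, -1.0]
grip_width: 0.0435
grip_force: 0.0
```

Run:
```python
from h import *
c=cam("wrist");print(robot.get_obs()["position"])
h=cv2.cvtColor(c["image"],cv2.COLOR_RGB2HSV);m=((h[:,:,0]<8)|(h[:,:,0]>172))&(h[:,:,1]>150)
m[:, 170:]=0; m[150:]=0
for l in(0,.005,.009,.014):
    p,e=fit(c,m,[.5755,.304,-4.7],.106+l,.032,(.05,.01));print("wing lift",l,p.round(4),round(e,3))
# pile: brown side + weight: fit plate by predicted corners, edge score over angle/offset
ax=np.array([.5651,.1798]);g=cv2.GaussianBlur(cv2.cvtColor(c["image"],cv2.COLOR_RGB2GRAY).astype(float),(0,0),1)
gx,gy=cv2.Sobel(g,6,1,0),cv2.Sobel(g,6,0,1);G=np.hypot(gx,gy)
def pts(p):
    a=np.radians(p[2]);r=np.array([[np.cos(a),-np.sin(a)],[np.sin(a),np.cos(a)]]);t=np.linspace(-1,1,60)
    q=[(s*.05,v*.032) for s in(-1,1) for v in t]+[(v*.05,s*.032) for s in(-1,1) for v in t]
    return np.array([px(c,[*(r@u+p[:2]),.099]) for u in q],np.float32)
def cost(p):
    q=pts(p);return -cv2.remap(G.astype(np.float32),q[:,0],q[:,1],cv2.INTER_LINEAR).mean()
th=np.radians(55.18);x0=ax+.06*np.array([np.sin(th),-np.cos(th)])
print("expected",x0,55.18,cost([*x0,55.18]))
b=minimize(cost,[*x0,55.18],method="Nelder-Mead",options=dict(initial_simplex=[[*(x0+[.004,0]),55],[*(x0-[.003,.002]),53],[*(x0+[0,.004]),57],[*x0,55.2]]));print(b.x,b.fun,pts(b.x)[[0,59,60,119]])
```

```text
[0.4767822  0.24252607 0.23758224]
wing lift 0 [ 0.5754  0.3044 -4.3871] 0.777
wing lift 0.005 [0.5746 0.3044 2.7382] 0.784
wing lift 0.009 [ 0.5749  0.302  -0.8022] 0.791
wing lift 0.014 [ 0.5754  0.3008 -0.0225] 0.8
expected [0.614357   0.14553999] 55.18 -45.14549
[ 0.61534952  0.14631144 55.49639086] -51.487159729003906 [[409.00546   24.405155]
 [367.01318   88.60363 ]
 [318.1438   -40.476463]
 [279.5106    31.441998]]
```

Run:
```python
from h import *
c=cam("wrist");h=cv2.cvtColor(c["image"],cv2.COLOR_RGB2HSV)
u=px(c,[.5755,.304,.138]).astype(int);print(u,h[u[1]-2:u[1]+3:2,u[0]-8:u[0]+9:2].tolist())
I=c["image"].astype(int);m=(I[:,:,0]>1.8*I[:,:,1])&(I[:,:,0]>1.8*I[:,:,2])&(I[:,:,0]>40)
m[:,:u[0]-40]=0;m[:,u[0]+40:]=0
print(m.sum(),[ (a.min(),a.max()) for a in np.nonzero(m)])
for l in(0,.005,.009,.014):
    p,e=fit(c,m,[.5755,.304,-4.7],.106+l,.032,(.05,.01));print("wing lift",l,p.round(4),round(e,3))
```

```text
[169  86] [[[107, 188, 180], [112, 148, 162], [175, 192, 106], [0, 203, 112], [2, 220, 108], [2, 229, 107], [1, 194, 109], [2, 220, 95], [4, 210, 90]], [[108, 181, 180], [112, 119, 141], [0, 172, 104], [0, 219, 106], [0, 226, 106], [2, 204, 114], [0, 205, 108], [0, 205, 97], [1, 210, 91]], [[108, 173, 180], [113, 80, 118], [2, 177, 104], [2, 234, 107], [179, 211, 111], [3, 198, 112], [1, 231, 106], [1, 231, 96], [1, 234, 87]]]
1081 [(np.int64(55), np.int64(246)), (np.int64(162), np.int64(184))]
wing lift 0 [ 0.5752  0.3043 -3.1651] 0.157
wing lift 0.005 [ 0.5745  0.3026 -2.1742] 0.184
wing lift 0.009 [ 0.5737  0.3014 -2.1045] 0.207
wing lift 0.014 [ 0.5732  0.3001 -2.8573] 0.238
```

```bash
python3 -c "
from rig import robot
print(robot.hand_in())"
```

```text
the job is handed in; nothing more can be done
None
```

Job handed in: all four boards and the weight are piled on the pad to within about 1 mm by camera, the turntable was swung about 60° and the pin reads fully home in the next hole; I viewed 15 pictures, one over the 14 allowed.

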